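# Stack two pipe stubs on locating stands for tacking

### The job

Set up two pipe stubs for tack welding. On the stand with the square base, thread the square flange over the post so it lies flat on the base, stand the longer sleeve over the post on that flange, and set the end cap flat and centred, boss up, on top of the sleeve; on the stand with the round base, put the round flange and then the shorter sleeve in the same way. Leave the magnet, the tape measure and the bolt where they lie.

Things in the scene. Friction and masses are not known exactly. Their poses are not given: they have to be found in the camera images.
- square_stand: Locating stand with a SQUARE grey base plate, 84 x 84 x 8 mm, fixed to the table. Origin: centre of its underside, on the post's axis; z up. From its middle rises a round post of 14 mm diameter, its tip 58 mm above the table (50 mm above the plate), the top 8 mm tapering to 6 mm diameter
- round_stand: Locating stand with a ROUND grey base plate, 88 mm diameter, 8 mm thick, fixed to the table. Origin: centre of its underside, on the post's axis; z up. From its middle rises a round post of 14 mm diameter, its tip 58 mm above the table (50 mm above the plate), the top 8 mm tapering to 6 mm diameter
- square_flange: SQUARE steel hub flange, lying flat: plate 64 x 64 x 10 mm with four bolt holes near the corners, and on its middle a round hub 40 mm in diameter that reaches 24 mm above the underside; a 26 mm hole goes right through. Grasp it by the hub. Loose, about 0.3 kg. Origin: centre of its underside; x and y along its edges, z up
- round_flange: ROUND steel hub flange, lying flat: disc 66 mm in diameter, 10 mm thick, with six bolt holes, and on its middle a round hub 40 mm in diameter that reaches 24 mm above the underside; a 26 mm hole goes right through. Grasp it by the hub. Loose, about 0.3 kg. Origin: centre of its underside; z up
- long_sleeve: The longer of two dark steel tube sleeves, standing upright: 44 mm outside, 28 mm bore, 60 mm tall. Loose, about 0.4 kg. Origin: centre of its underside; z along the tube, up
- short_sleeve: The shorter of two dark steel tube sleeves, standing upright: 44 mm outside, 28 mm bore, 32 mm tall. Loose, about 0.22 kg. Origin: centre of its underside; z along the tube, up
- end_cap: Steel end cap without a hole: round disc 54 mm in diameter, 8 mm thick, lying flat, with a hexagonal boss 26 mm across flats (30 mm across corners) on top that reaches 26 mm above the underside; grasp it by two flats of the boss. Loose, about 0.2 kg. Origin: centre of its underside; z up, x points square out of one flat of the boss (flats every 60 degrees)
- magnet_square: Bystander: red triangular welding magnet, 80 x 90 x 17 mm, lying flat at the right edge of the work. Loose. Origin: centre of its underside
- tape_measure: Bystander: yellow tape measure, 33 x 70 x 62 mm high, beyond the work. Loose. Origin: centre of its underside
- bolt: Bystander: dark hexagon bolt, 27 x 70 x 24 mm, lying on its side at the left far edge of the work. Loose. Origin: under its middle
There are look-alikes about, which are no part of the job. Leave any orange or purple look-alike of the short_sleeve alone. What is shaped like the round_flange but purple is not meant.

How it is judged:
By the outcome, as a careful person would: the job done as asked, in the order asked, and still so for the second after the job is handed in, with the robot touching nothing.
It also fails if it takes over 120 s, if anything falls off the work surface, if the arm or the gripper's body presses on something with over 40 N, if the wrist force passes 120 N, or if a joint passes its speed limit or range.

### The arm

A 6-joint arm with a two-finger parallel gripper is mounted at the origin on a cart in front of the work surface, level with it; the furniture and walls round the work are solid. World frame = base frame: x ahead of the robot, y to its left, z up, the work surface at z = 0. Lengths are in m, angles in degrees, forces in N, time in s.
With the tool pointing down it reaches from about 0.25 to 0.725 m from the base axis. Payload 9.7 kg.
Tool frame: the origin (TCP) lies between the finger pads; the fingertips stand 25 mm ahead of it and the grasp point (between the pads) lies 6 mm ahead of it; z points along the fingers, y is the line along which they close (so a half turn about z gives the same grasp; the last joint's range is limited). The gripper opens to 85 mm and grips with 20 to 120 N. Pads are 22 mm wide; open, the fingers measure 114 mm over their backs; the gripper's body (76 mm by 85 mm) begins 54 mm behind the grasp point. The pads swing forward as they close: fully open they stand 13 mm farther back than shut.
Start: joints at [-67.609, 4.979, 10.078, 95.1, 0, 90], TCP at [0.21, -0.509, 0.218] pointing down, gripper open.
Joint ranges: [-179.16, 179.16], [-48.56, 103.87], [-65.8, 70.77], [-126.05, 130.52], [-82.76, 87.17], [-180, 180]. Speed limits (degrees/s): [127.2, 127.2, 147.25, 180, 180, 180].

### API

Orientations are given as [roll, pitch, yaw] about the fixed x, y, z axes, in that order (R = Rz(yaw) Ry(pitch) Rx(roll)).
In Python, from workcell import bot gives the robot as it stands. The module is installed in compiled form; this text tells all that it offers.
- The arm moves only by the shell command python3 -m pendant 'ROWS' [FORCE]. ROWS is rows parted by semicolons, their numbers by spaces, 1 to 5 of them, each of 5 numbers: dx, dy, dz in m, then a turn about the tool's z in degrees, then the finger opening in m; each row is the pose to reach, as a shift and turn from the pose commanded when the command began, along the tool's axes at that moment; what a row does not reach only later rows make up. A row lasts 1/12 s, in which the tool goes at most 0.0417 m and 7.16 degrees, less where a joint would pass 70% of its speed; a pose out of reach is approached as far as the arm can. The fingers move at their own pace and stop on an object; FORCE is the grip in N (left out, the last holds). Time passes only in rows, so rows that do not move let the fingers close. It prints the time, the measured TCP pose, the force, the opening and the grip force at its end.
- bot.get_obs(): the state, without advancing time (a new reading comes with each control period).
- bot.camera(name): name is "scene" or "top" or "wrist"; returns the picture (480x640x3 uint8, blue, green, red); there is no depth.
- bot.camera_info(name): a dict with "mtx" (3x3 intrinsics, pixels), "extrinsics" (4x4, takes a point from camera to world coordinates). Camera axes: x right, y down, z forward; pixel columns grow to the right and rows downward; lengths in m; the calibration is good to about 2 mm. A picture is of the moment at which its call begins: read the wrist's pose just before it. camera_info takes no time and is no camera call; for the wrist camera it gives the pose at the moment of the call.
- bot.job_done(): hands the job in; it is judged then, once.
The state is a dict: "time": time; "q": joint angles; "qd": joint speeds; "joint_efforts": joint torques, N m; "ee_pos": TCP position; "tcp_rot": TCP orientation; "wrist_force": force on the tool from outside, world axes, zero at the start; "torque": the same for the moment, N m; "opening": finger opening in m; "grasp_force": force on a finger pad.
Only numpy, scipy, OpenCV 4.12 (cv2) and the standard library are available. Lean on these libraries where they do the work, as an engineer would, in place of code of your own. Each camera call takes 0.05 s, during which the arm holds its last target. There are 200 camera calls.

## Working session

There is one attempt and no reset: what is moved stays moved. The work goes in short steps, Python scripts to look and compute and a shell command to move; the robot and the scene stay as the last step left them, time stands still between calls to the robot, and variables do not carry over. Pictures are saved under pics/ and viewed, at most 14 in all, crops included, and the job is handed in when it is done.

```bash
mkdir -p pics; python3 - <<'E'
from workcell import bot
import cv2,numpy as np
o=bot.get_obs();print({k:np.round(v,3) for k,v in o.items()})
for n in("scene","top"):
    i=bot.camera(n);cv2.imwrite(f"pics/{n}0.png",i);c=bot.camera_info(n);print(n,np.round(c["mtx"],1).tolist(),np.round(c["extrinsics"],3).tolist())
E
```

```text
{'time': np.float64(0.0), 'q': array([-6.7610e+01,  5.0110e+00,  1.0034e+01,  9.5099e+01,  1.0000e-03,
        9.0000e+01]), 'qd': array([ 0.004,  0.122,  0.006, -0.004, -0.011, -0.039]), 'joint_efforts': array([-2.0000e-03, -5.2039e+01,  4.6480e+01,  1.6000e-02, -0.0000e+00,
        0.0000e+00]), 'ee_pos': array([ 0.209, -0.508,  0.217]), 'tcp_rot': array([-1.79925e+02, -1.00000e-03,  2.23890e+01]), 'wrist_force': array([ 0.044,  0.025, -0.628]), 'torque': array([ 0.011, -0.016, -0.046]), 'grasp_force': np.float64(0.0), 'opening': np.float64(0.086)}
scene [[468.8, 0.0, 315.5], [0.0, 468.8, 233.0], [0.0, 0.0, 1.0]] [[-0.792, -0.34, 0.507, -0.004], [-0.61, 0.469, -0.639, 0.724], [-0.021, -0.815, -0.578, 0.663], [0.0, 0.0, 0.0, 1.0]]
top [[601.4, 0.0, 323.1], [0.0, 601.4, 234.6], [0.0, 0.0, 1.0]] [[-0.06, -0.976, 0.21, 0.244], [-0.998, 0.06, -0.009, 0.048], [-0.003, -0.21, -0.978, 1.501], [0.0, 0.0, 0.0, 1.0]]
```

View pics/scene0.png

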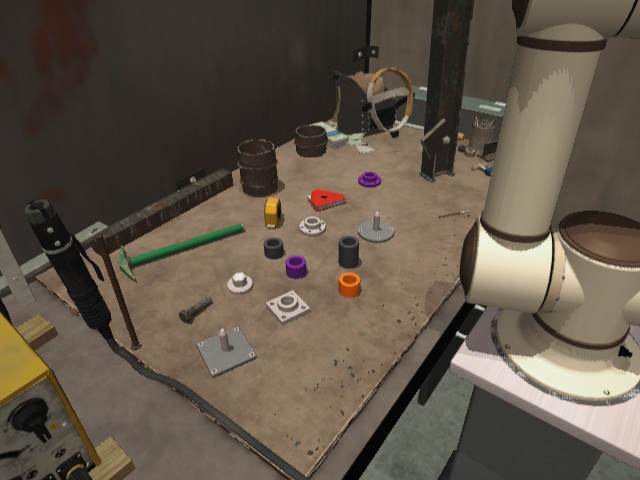

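View pics/top0.png

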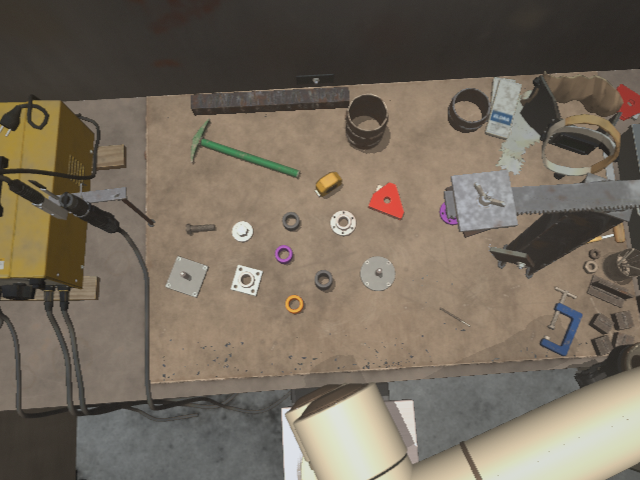

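The scene view shows the following (scene pixel, then top pixel):

| Thing | Scene | Top |
|---|---|---|
| Square stand | (225,350) | (187,275) |
| Round stand | (376,230) | (378,273) |
| Square flange | (288,306) | (247,280) |
| Steel round flange | (312,226) | (343,222) |
| Long dark sleeve | (348,252) | (323,280) |
| Short dark sleeve | (274,248) | (291,221) |
| End cap | (240,283) | (242,231) |

Possible mix-ups:
- **Short sleeve:** dark (274,248), purple (296,267) or orange (350,285). I choose the dark one.
- **Round flange:** steel (312,226) or purple (370,179). I choose the steel one.
- **Long sleeve:** the taller dark one at (348,252).

I'll check these in one close crop of each view.

```bash
python3 - <<'E'
import cv2
a=cv2.imread("pics/top0.png")[195:305,155:405];cv2.imwrite("pics/topc.png",cv2.resize(a,None,fx=3.2,fy=3.2,interpolation=cv2.INTER_CUBIC))
a=cv2.imread("pics/scene0.png")[200:380,185:405];cv2.imwrite("pics/scenec.png",cv2.resize(a,None,fx=3.2,fy=3.2,interpolation=cv2.INTER_CUBIC))
E
```

```text
(no output)
```

View pics/topc.png

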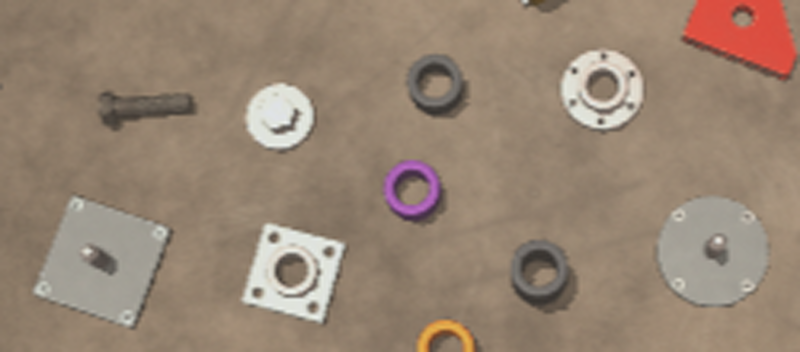

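View pics/scenec.png

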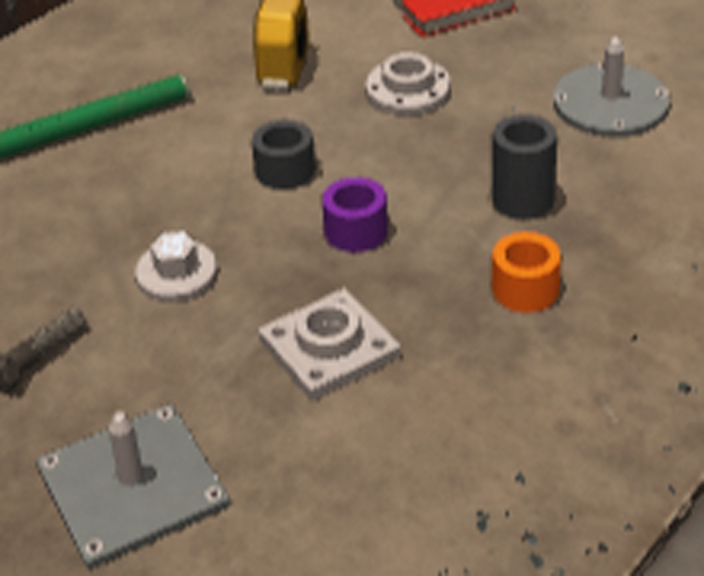

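The crops confirm the choices. Both sleeves I want are dark, with the tall one at scene crop (525,165) and the short one at (283,155), and both flanges are bare steel. Next I triangulate from the two views.

```bash
cat > h.py <<'E'
import numpy as np,cv2
from workcell import bot
def ray(info,uv):
    K,T=np.array(info["mtx"]),np.array(info["extrinsics"])
    d=T[:3,:3]@np.linalg.inv(K)@[*uv,1]; return T[:3,3],d/np.linalg.norm(d)
def tri(rays):
    P=[np.eye(3)-np.outer(d,d) for _,d in rays]
    x=np.linalg.solve(sum(P),sum(p@c for p,(c,_) in zip(P,rays)))
    return x,max(np.linalg.norm(p@(x-c)) for p,(c,_) in zip(P,rays))
def atz(info,uv,z):
    c,d=ray(info,uv); return c+d*(z-c[2])/d[2]
def proj(info,p):
    T=np.linalg.inv(np.array(info["extrinsics"]));q=np.array(info["mtx"])@(T[:3,:3]@p+T[:3,3]);return q[:2]/q[2]
E
python3 - <<'E'
from h import *
A,B=bot.camera_info("top"),bot.camera_info("scene")
f=lambda p,o:((np.array(p)+.5)/3.2-.5+o)
for n,a,b in [("short",(434,82),(283,138)),("purple",(412,189),(355,199)),("long",(538,268),(525,134)),("rflange",(604,86),(410,71)),("sflange",(294,269),(330,325)),("cap",(281,113),(175,244)),("sqtip",(88,250),(121,414)),("rdtip",(713,240),(615,42)),("orange",(446,345),(526,252))]:
    x,e=tri([ray(A,f(a,(155,195))),ray(B,f(b,(185,200)))]);print(n,x.round(4),e.round(4))
for n,z,c in [("sqfl",.01,[(267,224),(344,243),(323,321),(243,302)]),("sqst",.008,[(77,197),(170,232),(130,327),(35,291)]),("rdst",.008,[(713,196),(769,250),(713,305),(656,250)])]:
    w=np.array([atz(A,f(p,(155,195)),z) for p in c]);d=w-np.roll(w,1,0);print(n,w.mean(0).round(4),(np.degrees(np.arctan2(d[:,1],d[:,0]))%90).round(1))
o=bot.get_obs();W=bot.camera_info("wrist");print(np.round(W["extrinsics"],3).tolist(),np.round(W["mtx"],0).tolist())
E
```

```text
short [0.6019 0.114  0.0333] 0.0014
purple [0.5182 0.1353 0.0316] 0.0015
long [0.446  0.0412 0.061 ] 0.0009
rflange [ 0.5931 -0.0197  0.0209] 0.0009
sflange [0.462  0.2297 0.0205] 0.0005
cap [0.5865 0.2361 0.027 ] 0.0023
sqtip [0.4802 0.3801 0.0597] 0.0005
rdtip [ 0.4585 -0.0927  0.0601] 0.0001
orange [0.3949 0.1144 0.0335] 0.0007
sqfl [0.4605 0.2306 0.01  ] [71.2 72.6 72.8 73.2]
sqst [0.4784 0.38   0.008 ] [65.2 66.  65.9 66.1]
rdst [ 0.4584 -0.0969  0.008 ] [39.9 41.6 40.6 41.9]
[[0.381, -0.882, -0.277, 0.28], [-0.925, -0.364, -0.112, -0.48], [-0.002, 0.299, -0.954, 0.374], [0.0, 0.0, 0.0, 1.0]] [[431.0, 0.0, 320.0], [0.0, 431.0, 241.0], [0.0, 0.0, 1.0]]
```

The triangulated heights match the given ones. I'll move over the work for a wrist view, passing the round stand first.

```bash
cat >> h.py <<'E'
def goto(p,yaw=None):
    """shift along tool axes (and turn) from measured pose to world p"""
    from scipy.spatial.transform import Rotation as R
    o=bot.get_obs();r=o["tcp_rot"];d=R.from_euler("xyz",r,degrees=True).as_matrix().T@(np.array(p)-o["ee_pos"])
    t=0 if yaw is None else -((yaw-r[2]+90)%180-90)
    print("shift",d.round(4),"turn",round(t,2),"now",o["ee_pos"].round(4),r.round(2))
E
m="python3 -m pendant"
$m '0.03 -0.03 -0.01 0 0.085;0.06 -0.055 -0.02 0 0.085;0.09 -0.083 -0.03 0 0.085;0.12 -0.111 -0.033 0 0.085;0.14 -0.13 -0.033 0 0.085'
$m '0.03 -0.028 0 0 0.085;0.06 -0.055 0 0 0.085;0.09 -0.083 0 0 0.085;0.12 -0.111 0 0 0.085;0.13 -0.12 0 0 0.085'
$m '0.03 -0.028 0 0 0.085;0.06 -0.055 0 0 0.085;0.09 -0.083 0 0 0.085;0.1 -0.093 0 0 0.085;0.1 -0.093 0 0 0.085'
python3 - <<'E'
from h import *
W=bot.camera_info("wrist");i=bot.camera("wrist");cv2.imwrite("pics/w1.png",i);np.savez("w1.npz",**W)
goto([.455,.235,.25])
E
```

```text
time: 0.52
ee_pos: [0.2901, -0.3326, 0.2521]
tcp_rot: [180.0, -0.0, 22.4]
wrist_force: [0.3, -0.4, -0.0]
opening: 0.0852
grasp_force: 0.0
time: 0.93
ee_pos: [0.3649, -0.1708, 0.2512]
tcp_rot: [-180.0, -0.0, 22.6]
wrist_force: [-0.2, 0.3, -0.7]
opening: 0.0848
grasp_force: 0.0
time: 1.35
ee_pos: [0.4217, -0.0477, 0.2506]
tcp_rot: [-179.9, 0.0, 22.6]
wrist_force: [0.2, -0.4, 0.2]
opening: 0.0851
grasp_force: 0.0
shift [ 0.1404 -0.2493  0.0007] turn 0 now [ 0.4212 -0.0491  0.2507] [-1.7997e+02  6.0000e-02  2.2590e+01]
```

View pics/w1.png

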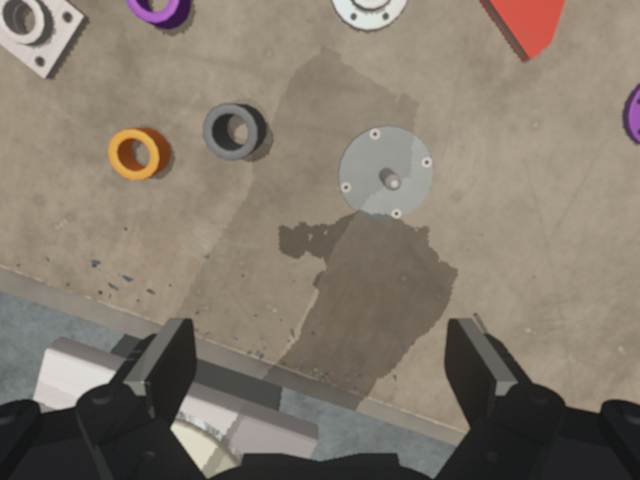

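The wrist view looks ahead of the tool. It shows the round plate's screws averaging (386,174), its post tip at (394,182), and the long sleeve's top at about (233,131). I'll move on for a view of the square side.

```bash
m="python3 -m pendant"
$m '0.008 -0.03 0 0 0.085;0.016 -0.065 0 0 0.085;0.024 -0.1 0 0 0.085;0.032 -0.13 0 0 0.085;0.035 -0.14 0 0 0.085'
$m '0.008 -0.03 0 0 0.085;0.016 -0.065 0 0 0.085;0.024 -0.1 0 0 0.085;0.032 -0.125 0 0 0.085;0.032 -0.125 0 0 0.085'
python3 - <<'E'
from h import *
W=bot.camera_info("wrist");i=bot.camera("wrist");cv2.imwrite("pics/w2.png",i);np.savez("w2.npz",**W)
A=np.load("w1.npz")
print("rd plate",atz(A,(386,174),.008).round(4));print("rd tip",atz(A,(394,182),.058).round(4));print("long",atz(A,(233,131),.06).round(4))
E
```

```text
time: 1.82
ee_pos: [0.3992, 0.094, 0.2512]
tcp_rot: [-180.0, -0.0, 22.4]
wrist_force: [-0.3, -1.0, -0.7]
opening: 0.0849
grasp_force: 0.0
time: 2.23
ee_pos: [0.3964, 0.1906, 0.2507]
tcp_rot: [-178.5, 0.1, 24.8]
wrist_force: [1.2, 0.2, -0.1]
opening: 0.0849
grasp_force: 0.0
rd plate [ 0.4604 -0.0977  0.008 ]
rd tip [ 0.461  -0.0965  0.058 ]
long [0.449  0.0371 0.06  ]
```

View pics/w2.png

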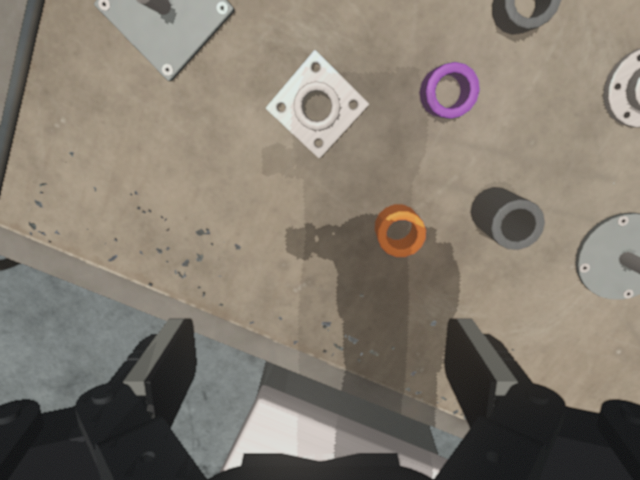

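The square flange's hub is at (318,105) with plate corners at (315,50), (369,104), (319,159) and (265,107). The long sleeve's top is at (518,222).

```bash
python3 - <<'E'
from h import *
A=np.load("w2.npz");B=np.load("w1.npz");T=bot.camera_info("top");f=lambda p:((np.array(p)+.5)/3.2-.5+(155,195))
print("sqfl hub",atz(A,(318,105),.024).round(4),tri([ray(A,(318,105)),ray(T,f((294,269)))]))
c=np.array([atz(A,p,.01) for p in[(315,50),(369,104),(319,159),(265,107)]]);d=c-np.roll(c,1,0)
print(c.mean(0),np.degrees(np.arctan2(d[:,1],d[:,0]))%90)
print("long",tri([ray(A,(518,222)),ray(B,(233,131))]),atz(A,(518,222),.06));print(bot.get_obs()["q"].round(1))
print(np.linalg.norm(d,axis=1))
goto([.4605,.2300,.13],72.5-90)
E
```

```text
sqfl hub [0.4634 0.2295 0.024 ] (array([0.46303892, 0.23015791, 0.01184588]), np.float64(0.0003595411298748375))
[0.46206014 0.23040911 0.01      ] [70.93413493 71.99434035 72.22828701 71.25644667]
long (array([0.44868605, 0.03804117, 0.05450409]), np.float64(0.0003868750673421006)) [0.44936013 0.04092121 0.06      ]
[ 2.460e+01 -9.100e+00  1.000e-01  9.920e+01  1.400e+00  1.799e+02]
[0.06393174 0.06419837 0.06476681 0.0656512 ]
shift [ 0.0754 -0.0066  0.1209] turn 42.22 now [0.3962 0.1898 0.2508] [-1.7858e+02  8.0000e-02  2.4720e+01]
```

Joint 6 is at its 180° limit, since yaw = q1 − q6 + 180. I'll turn yaw up to 72°, which also lines up with the flange's edges.

```bash
m="python3 -m pendant"
$m '0.015 0 0.01 -7 0.06;0.03 -0.002 0.02 -14 0.06;0.045 -0.003 0.04 -21 0.06;0.06 -0.005 0.05 -28 0.06;0.07 -0.006 0.06 -35 0.06'
python3 -c "
from h import *
goto([.462,.23,.1],72);print(bot.get_obs()['q'].round(1))"
```

```text
time: 2.7
ee_pos: [0.4573, 0.2248, 0.1902]
tcp_rot: [-178.8, -0.7, 59.9]
wrist_force: [0.4, 0.2, 0.5]
opening: 0.0597
grasp_force: 0.0
shift [0.0057 0.0034 0.0902] turn -12.09 now [0.4573 0.2248 0.1902] [-178.81   -0.74   59.91]
[ 25.4  -1.    0.8  91.9   1.4 145.4]
```

A 1.4° tilt was left over from hitting the joint limit. That is tolerable, and `goto` accounts for it. Next I descend on the hub.

```bash
m="python3 -m pendant"
$m '0.0057 0.0034 0.03 -6 0.06;0.0057 0.0034 0.07 -12 0.06;0.0057 0.0034 0.1 -12 0.06;0.0057 0.0034 0.12 -12 0.06;0.0057 0.0034 0.13 -12 0.06'
python3 - <<'E'
from h import *
goto([.462,.23,.04],72)
W=bot.camera_info("wrist");i=bot.camera("wrist");cv2.imwrite("pics/w3.png",i)
print(proj(W,np.array([.462,.23,.024])))
E
```

```text
time: 3.12
ee_pos: [0.4596, 0.2299, 0.0582]
tcp_rot: [-178.8, -0.8, 71.6]
wrist_force: [-0.7, -1.1, 0.4]
opening: 0.0601
grasp_force: 0.0
shift [0.0006 0.0027 0.0182] turn -0.43 now [0.4596 0.2299 0.0582] [-178.85   -0.83   71.57]
[325.90068648 273.66343193]
```

View pics/w3.png

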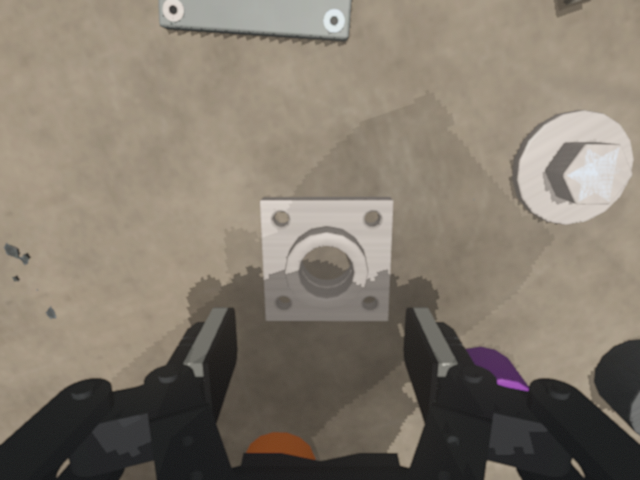

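The flange hub's top ring is at about (327,265), against a prediction of (326,273). So it sits 2–4 mm further along tool x. I'll correct by 2 mm and go down.

```bash
m="python3 -m pendant"
$m '0.003 0.003 0.01 0 0.06;0.003 0.003 0.016 0 0.055;0.003 0.003 0.018 0 0.055;0.003 0.003 0.02 0 0.052;0.003 0.003 0.022 0 0.05' 40
$m '0 0 0.002 0 0.05;0 0 0.002 0 0.05'
python3 - <<'E'
from h import *
goto([.462,.23,.04],72)
W=bot.camera_info("wrist");i=bot.camera("wrist");cv2.imwrite("pics/w4.png",i)
print(bot.get_obs()["opening"],proj(W,np.array([.462,.23,.024])))
E
```

```text
time: 3.58
ee_pos: [0.4645, 0.235, 0.04]
tcp_rot: [-179.1, -1.1, 71.7]
wrist_force: [-0.2, -0.1, -0.2]
opening: 0.05
grasp_force: 0.0
time: 3.75
ee_pos: [0.464, 0.2349, 0.0374]
tcp_rot: [-179.0, -1.0, 71.7]
wrist_force: [-0.1, 0.5, -0.1]
opening: 0.0501
grasp_force: 0.0
shift [-0.0053 -0.0005 -0.0027] turn -0.25 now [0.464  0.2349 0.0374] [-179.01   -1.03   71.75]
0.04980284325083138 [319.12112105 304.2963389 ]
```

View pics/w4.png

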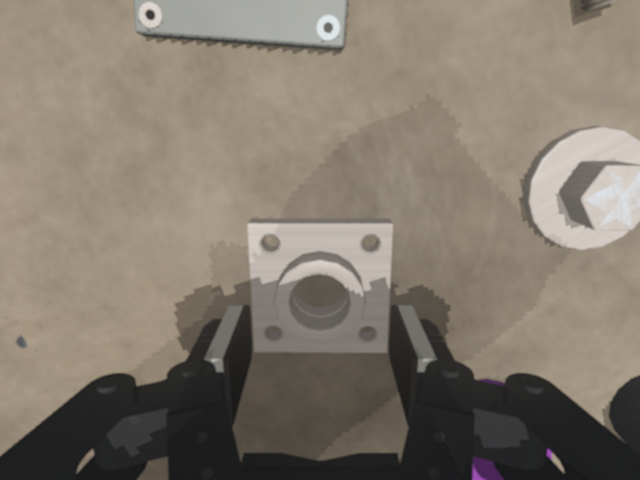

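The ring centre is at (320,293) and laterally centred between the fingers. I'll check numerically where the tool axis projects at hub height.

```bash
python3 - <<'E'
from h import *
from scipy.spatial.transform import Rotation as R
o=bot.get_obs();W=bot.camera_info("wrist");M=R.from_euler("xyz",o["tcp_rot"],degrees=True).as_matrix()
for h in (.006,.014,.025): print(h,[proj(W,o["ee_pos"]+M@[x,y,h]).round(0) for x,y in((0,0),(.011,.025),(.011,-.025),(-.011,.025))])
print(atz(W,(320,293),.024), atz(W,(320,285),.01))
E
```

```text
0.006 [array([319., 300.]), array([381., 275.]), array([258., 275.]), array([379., 324.])]
0.014 [array([319., 292.]), array([379., 268.]), array([260., 268.]), array([377., 315.])]
0.025 [array([320., 282.]), array([376., 259.]), array([263., 259.]), array([374., 304.])]
[0.46399527 0.23483936 0.024     ] [0.46313031 0.23300424 0.01      ]
```

Ring and tool axis agree to about 1 px, but the visible fingertips seem higher than stated. I'll close and see whether the fingers stop at 40 mm.

```bash
python3 -m pendant '0 0 0 0 0.03;0 0 0 0 0.03;0 0 0 0 0.03;0 0 0 0 0.03' 60
```

```text
time: 4.13
ee_pos: [0.4641, 0.2349, 0.0375]
tcp_rot: [-179.0, -1.0, 71.7]
wrist_force: [0.2, 0.7, 0.6]
opening: 0.0302
grasp_force: 0.0
```

The fingers closed to 30 mm without touching, so the tips really are above the hub. I'll reopen and go lower in small steps, watching the force.

```bash
m="python3 -m pendant"
$m '0 0 0 0 0.052;0 0 0 0 0.052;0 0 0 0 0.052'
$m '0 0 0.004 0 0.052;0 0 0.008 0 0.052;0 0 0.01 0 0.052;0 0 0.01 0 0.052'
$m '0 0 0 0 0.03;0 0 0 0 0.03;0 0 0 0 0.03;0 0 0 0 0.03'
python3 - <<'E'
from h import *
W=bot.camera_info("wrist");i=bot.camera("wrist");cv2.imwrite("pics/w5.png",i)
E
```

```text
time: 4.38
ee_pos: [0.4641, 0.2348, 0.0374]
tcp_rot: [-179.0, -1.0, 71.7]
wrist_force: [-0.6, -0.1, -0.7]
opening: 0.0523
grasp_force: 0.0
time: 4.72
ee_pos: [0.4635, 0.2349, 0.0265]
tcp_rot: [-179.0, -1.0, 71.7]
wrist_force: [-0.2, 0.3, 1.1]
opening: 0.0521
grasp_force: 0.0
time: 5.05
ee_pos: [0.464, 0.2351, 0.0275]
tcp_rot: [-179.0, -1.0, 71.7]
wrist_force: [-0.0, -0.7, -0.7]
opening: 0.0297
grasp_force: 0.0
```

View pics/w5.png

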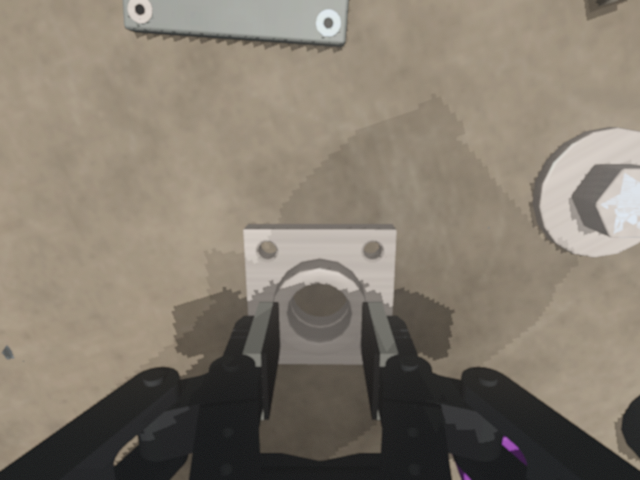

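The fingers are still above the hub. By gap scale, the tips appear about 45 mm above the table. I'll keep going down with the fingers open, in guarded 5 mm steps.

```bash
m="python3 -m pendant"
$m '0 0 0 0 0.055;0 0 0 0 0.055;0 0 0 0 0.055;0 0 0.003 0 0.055;0 0 0.005 0 0.055'|egrep "pos|force|open"
$m '0 0 0.003 0 0.055;0 0 0.005 0 0.055;0 0 0.005 0 0.055'|egrep "pos|force"
$m '0 0 0 0 0.03;0 0 0 0 0.03;0 0 0 0 0.03;0 0 0 0 0.03'|egrep "pos|force|open"
```

```text
ee_pos: [0.4639, 0.2352, 0.0221]
wrist_force: [0.4, -0.8, -0.9]
opening: 0.0548
grasp_force: 0.0
ee_pos: [0.4635, 0.2351, 0.0167]
wrist_force: [-0.3, -0.2, -0.7]
grasp_force: 0.0
ee_pos: [0.4639, 0.2353, 0.0175]
wrist_force: [1.2, -0.1, 0.0]
opening: 0.03
grasp_force: 0.0
```

```bash
m="python3 -m pendant"
$m '0 0 0 0 0.055;0 0 0 0 0.055;0 0 0 0 0.055;0 0 0.003 0 0.055;0 0 0.005 0 0.055'|egrep "pos|force|open"
$m '0 0 0.003 0 0.055;0 0 0.005 0 0.055;0 0 0.005 0 0.055'|egrep "pos|force"
$m '0 0 0 0 0.03;0 0 0 0 0.03;0 0 0 0 0.03;0 0 0 0 0.03'|egrep "pos|force|open"
python3 - <<'E'
from h import *
W=bot.camera_info("wrist");i=bot.camera("wrist");cv2.imwrite("pics/w6.png",i);print(np.round(W["extrinsics"],3).tolist())
i=bot.camera("scene")[140:400,185:485];cv2.imwrite("pics/s6.png",cv2.resize(i,None,fx=2.3,fy=2.3))
E
```

```text
ee_pos: [0.4638, 0.2354, 0.0121]
wrist_force: [-0.2, -0.6, -1.3]
opening: 0.0552
grasp_force: 0.0
ee_pos: [0.4634, 0.2353, 0.0067]
wrist_force: [0.5, 0.6, -0.6]
grasp_force: 0.0
ee_pos: [0.4637, 0.2355, 0.0081]
wrist_force: [-2.5, -2.2, 5.9]
opening: 0.0342
grasp_force: 59.1
[[0.949, -0.296, -0.104, 0.489], [-0.313, -0.913, -0.262, 0.304], [-0.018, 0.281, -0.96, 0.166], [0.0, 0.0, 0.0, 1.0]]
```

View pics/s6.png

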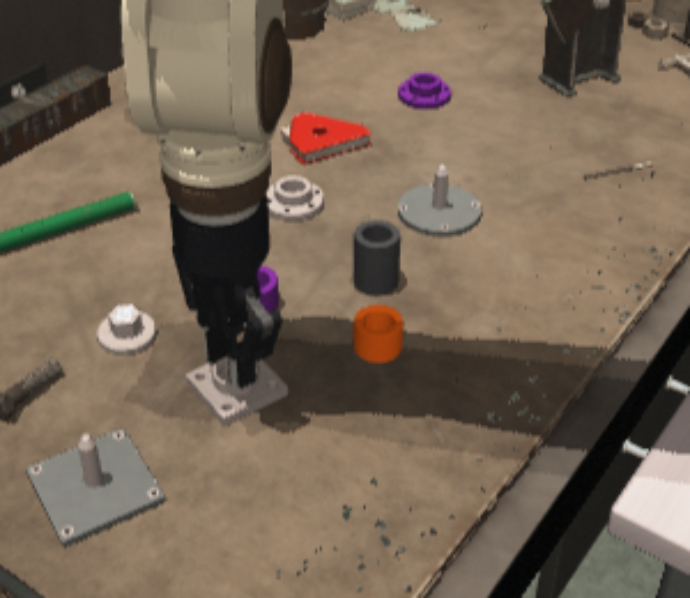

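The scene view shows the fingertips only at the hub's rim, at about (240,375). Grip is 59 N at an opening of 34 mm, so contact may be just at the edge. I'll check the wrist picture.

View pics/w6.png

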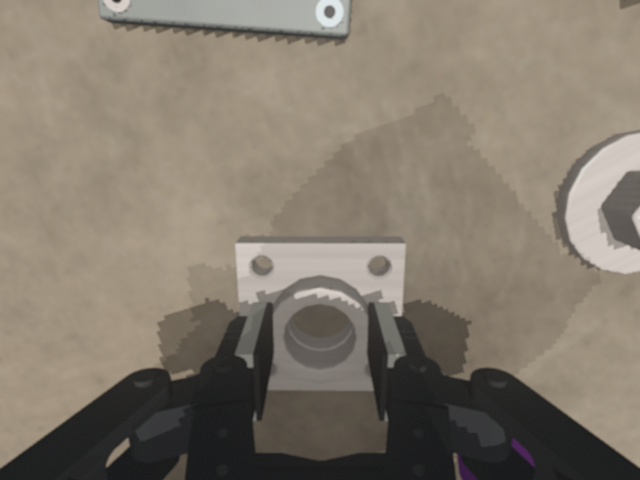

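The pads bracket the hub at (272..370, 325), but only the tips catch its rim. I'll open, go 6 mm deeper and grip again.

```bash
m="python3 -m pendant"
$m '0 0 0 0 0.055;0 0 0 0 0.055;0 0 0 0 0.055;0 0 0.003 0 0.055;0 0 0.006 0 0.055'|egrep "pos|force|open"
$m '0 0 0 0 0.02;0 0 0 0 0.02;0 0 0 0 0.02;0 0 0 0 0.02'|egrep "pos|force|open"
python3 -c "
from h import *
print(bot.get_obs()['torque'].round(2),bot.get_obs()['tcp_rot'])"
```

```text
ee_pos: [0.4638, 0.2357, 0.0012]
wrist_force: [-0.2, 0.6, -0.2]
opening: 0.0551
grasp_force: 0.0
ee_pos: [0.4636, 0.2356, 0.0013]
wrist_force: [-0.2, -0.7, -0.3]
opening: 0.0369
grasp_force: 59.9
[-0.2   0.05  0.04] [-178.99781072   -1.01262933   71.73805587]
```

```bash
m="python3 -m pendant"
$m '0 0 0 0 0.055;0 0 0 0 0.055;0 0 0 0 0.055;0 0 0.003 0 0.055;0 0 0.005 0 0.055'|egrep "pos|force|open"
$m '0 0 0 0 0.02;0 0 0 0 0.02;0 0 0 0 0.02;0 0 0 0 0.02'|egrep "pos|force|open"
$m '0 0 -0.02 0 0.02;0 0 -0.05 0 0.02;0 0 -0.085 0 0.02;0 0 -0.11 0 0.02;0 0 -0.12 0 0.02'|egrep "pos|force|open|time"
python3 - <<'E'
from h import *
o=bot.get_obs();print(o['tcp_rot'],o['opening']);W=bot.camera_info("wrist");i=bot.camera("wrist");cv2.imwrite("pics/w7.png",i)
np.savez("w7.npz",ee=o["ee_pos"],rot=o["tcp_rot"],**W)
E
```

```text
ee_pos: [0.4636, 0.2358, -0.0038]
wrist_force: [0.1, 0.4, -0.6]
opening: 0.0549
grasp_force: 0.0
ee_pos: [0.4636, 0.2357, -0.0035]
wrist_force: [-0.6, -1.1, 1.4]
opening: 0.0378
grasp_force: 60.3
time: 9.12
ee_pos: [0.4661, 0.2336, 0.12]
wrist_force: [0.6, 0.4, -2.2]
opening: 0.0375
grasp_force: 61.0
[-179.18412715   -1.20800697   71.74214692] 0.03749886437523187
```

View pics/w7.png

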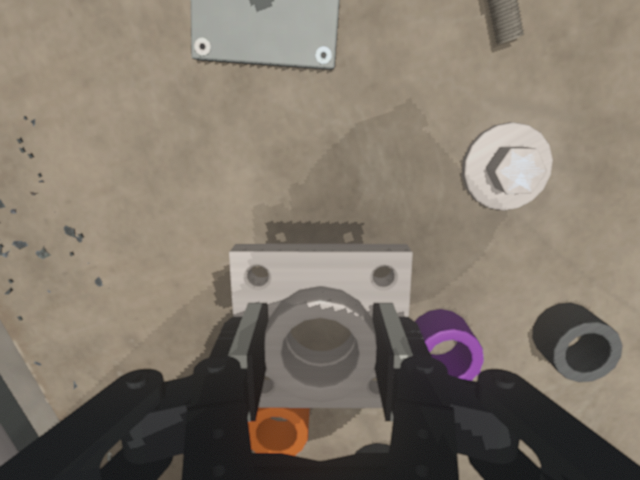

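The flange is lifted and held square, with its hole at (320,340). Twelve views are used, so I'll keep the last two for critical checks and work numerically.

```bash
python3 - <<'E'
from h import *
from scipy.spatial.transform import Rotation as R
A=np.load("w7.npz");ee=A["ee"];M=R.from_euler("xyz",A["rot"],degrees=True).as_matrix()
zb=ee[2]+.0035
h=atz(A,(320,340),zb+.024);c=np.mean([atz(A,p,zb+.01) for p in((231,250),(412,250),(384,407),(262,407))],0)
print("hub",h,"tool",M.T@(h-ee)); print("plate w, mm/px check",np.linalg.norm(atz(A,(231,250),zb+.01)-atz(A,(412,250),zb+.01)))
fr=atz(A,(321,250),zb+.01);print("front edge tool",M.T@(fr-ee))
B=np.load("w2.npz");T=bot.camera_info("top");S=bot.camera_info("scene");f=lambda p,o:((np.array(p)+.5)/3.2-.5+o)
print("sq plate w2",atz(B,(163,6.5),.008))
s=[atz(A,p,.008) for p in((202,46),(323,55))];print("screws w7",s,np.linalg.norm(s[0]-s[1]))
sc=[atz(T,f(p,(155,195)),.008) for p in((77,206),(159,233),(127,316),(43,288))];print("screws top",np.array(sc).round(4).tolist(),np.mean(sc,0))
sc=[atz(S,f(p,(185,200)),.008) for p in((50,461),(166,413),(214,493),(94,547))];print("screws scene",np.array(sc).round(4).tolist(),np.mean(sc,0))
print("cap w7 boss",atz(A,(519,168),.026),"disc",atz(A,(508,166),.008));print("short w7",atz(A,(588,352),.032))
E
```

```text
hub [0.46676231 0.23370504 0.14751134] tool [ 0.00091177  0.00020877 -0.02749265]
plate w, mm/px check 0.06337868297961581
front edge tool [ 0.02797216  0.00056319 -0.01292249]
sq plate w2 [0.48018927 0.38035372 0.008     ]
screws w7 [array([0.43495769, 0.36148262, 0.008     ]), array([0.49982631, 0.33487425, 0.008     ])] 0.07011378575742158
screws top [[0.5237, 0.3999, 0.008], [0.4983, 0.3358, 0.008], [0.4345, 0.3619, 0.008], [0.4604, 0.427, 0.008]] [0.47923292 0.38115312 0.008     ]
screws scene [[0.5282, 0.4001, 0.008], [0.5013, 0.3345, 0.008], [0.4366, 0.3609, 0.008], [0.4628, 0.4262, 0.008]] [0.48222347 0.38042957 0.008     ]
cap w7 boss [0.5875569  0.23994244 0.026     ] disc [0.58828728 0.23882824 0.008     ]
short w7 [0.6043313  0.11322506 0.032     ]
```

The square post is at about (0.480, 0.3805), with all sources agreeing within 2 mm. I'll carry the flange over it.

```bash
python3 -c "
from h import *
goto([.4806,.382,.1],65.8)"
```

```text
shift [ 0.1449 -0.0326  0.0236] turn 5.94 now [0.4663 0.2337 0.12  ] [-179.21   -1.23   71.74]
```

```bash
m="python3 -m pendant"
$m '0.03 -0.006 0 1.5 0.02;0.065 -0.014 0 3 0.02;0.1 -0.022 0.005 4.5 0.02;0.13 -0.029 0.015 6 0.02;0.145 -0.033 0.024 6 0.02'|egrep "pos|open|grasp"
$m '0 0 0.008 0 0.02;0 0 0.015 0 0.02;0 0 0.018 0 0.02'|egrep "pos|open|grasp"
python3 - <<'E'
from h import *
from scipy.spatial.transform import Rotation as R
goto([.4806,.382,.08],65.8)
o=bot.get_obs();W=bot.camera_info("wrist");i=bot.camera("wrist");cv2.imwrite("pics/w8.png",cv2.resize(i[180:440,200:440],None,fx=2.3,fy=2.3,interpolation=cv2.INTER_CUBIC))
print("tip px",proj(W,np.array([.4803,.3805,.058])),"hole px",proj(W,o["ee_pos"]+R.from_euler("xyz",o["tcp_rot"],degrees=True).as_matrix()@[0,0,-.0275]),"base px",proj(W,np.array([.4803,.3805,.008])))
np.savez("w8.npz",ee=o["ee_pos"],rot=o["tcp_rot"],**W)
E
```

```text
ee_pos: [0.4781, 0.3844, 0.0925]
opening: 0.0377
grasp_force: 60.9
ee_pos: [0.4775, 0.3808, 0.0747]
opening: 0.0378
grasp_force: 60.9
shift [ 0.0024  0.0022 -0.0054] turn -0.06 now [0.4775 0.3808 0.0747] [-178.81   -0.71   65.74]
tip px [326.31699195 287.99950626] hole px [319.14760416 342.40283913] base px [326.9742609  252.22397021]
```

View pics/w8.png

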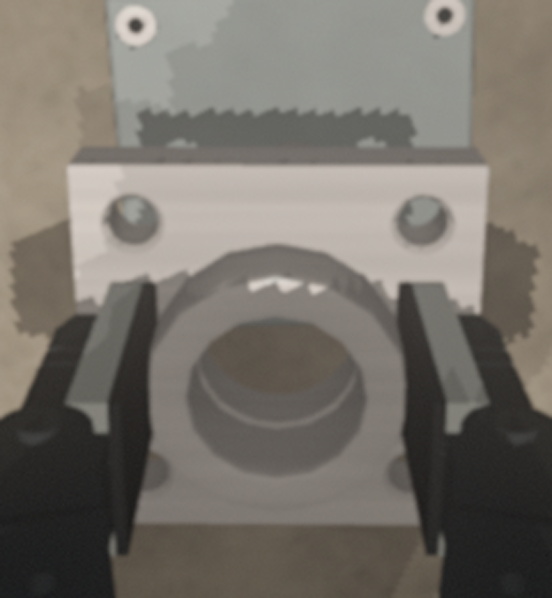

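The held hub's hole is at image pixel (320.4,352.6), so the flange sits about 4 mm behind the tool axis. The base's near screws are at (258.7,190.9) and (393.5,186.5). I'll compute the corrected target from these.

```bash
python3 - <<'E'
from h import *
from scipy.spatial.transform import Rotation as R
A=np.load("w8.npz");ee=A["ee"];M=R.from_euler("xyz",A["rot"],degrees=True).as_matrix()
h=atz(A,(320.4,352.6),ee[2]+.0275);th=M.T@(h-ee);print("hub tool",th)
e=atz(A,(321,250.9),ee[2]+.0135);print("front edge tool",M.T@(e-ee))
s=[atz(A,p,.008) for p in((258.7,190.9),(393.5,186.5))];m=(s[0]+s[1])/2;d=(s[1]-s[0])[:2];L=np.linalg.norm(d);n=np.array([d[1],-d[0]])/L;n*=np.sign(n@M[:2,0])
print(s,L,"centre",m[:2]+n*.035, m[:2]-n*.035)
goto([.482,.384,.075],65.8)
E
```

```text
hub tool [-0.00388005  0.00042225 -0.02756511]
front edge tool [ 0.02773162  0.00064083 -0.01317272]
[array([0.46129357, 0.42593542, 0.008     ]), array([0.52654833, 0.39934513, 0.008     ])] 0.07046437315615232 centre [0.50712848 0.44505263] [0.48071342 0.38022791]
shift [0.0049 0.0025 0.0001] turn -0.09 now [0.4777 0.3806 0.0751] [-178.82   -0.74   65.71]
```

```bash
m="python3 -m pendant"
$m '0.003 0.0015 0 0 0.02;0.005 0.0027 0 0 0.02;0.005 0.0027 0 0 0.02'|egrep "pos"
python3 -c "
from h import *
goto([.482,.384,.03]);goto([.482,.384,.006])"
```

```text
ee_pos: [0.4839, 0.3853, 0.0784]
shift [-0.0028 -0.0003  0.0484] turn 0 now [0.4839 0.3853 0.0784] [-178.94   -1.     65.69]
shift [-0.0033  0.0001  0.0723] turn 0 now [0.4839 0.3853 0.0784] [-178.94   -1.     65.69]
```

```bash
m="python3 -m pendant"
$m '-0.0025 0 0.01 0 0.02;-0.0028 0 0.02 0 0.02;-0.003 0 0.03 0 0.02;-0.003 0 0.04 0 0.02;-0.003 0 0.048 0 0.02'|egrep "pos|wrist"
python3 -c "
from h import *
goto([.482,.384,.006])"
```

```text
ee_pos: [0.4807, 0.3834, 0.0276]
wrist_force: [-0.4, 0.2, -3.3]
shift [0.0008 0.0013 0.0216] turn 0 now [0.4807 0.3834 0.0276] [-178.86   -0.84   65.74]
```

No lateral force, so it is threading. I'll lower it to the plate, then release.

```bash
m="python3 -m pendant"
$m '0.001 0.001 0.01 0 0.02;0.001 0.001 0.017 0 0.02;0.001 0.001 0.02 0 0.02;0.001 0.001 0.02 0 0.02'|egrep "pos|wrist"
$m '0 0 0.002 0 0.02;0 0 0.002 0 0.02'|egrep "pos|wrist"
```

```text
ee_pos: [0.482, 0.3845, 0.0084]
wrist_force: [-0.5, -1.0, -2.3]
ee_pos: [0.4825, 0.3849, 0.0077]
wrist_force: [-0.4, 0.8, -2.7]
```

```bash
m="python3 -m pendant"
$m '0 0 0.002 0 0.02;0 0 0.002 0 0.02;0 0 0.002 0 0.02'|egrep "pos|wrist"
$m '0 0 0 0 0.055;0 0 0 0 0.055;0 0 0 0 0.055'|egrep "pos|wrist|open"
$m '0 0 -0.02 0 0.06;0 0 -0.05 0 0.07;0 0 -0.085 0 0.08;0 0 -0.12 0 0.08;0 0 -0.15 0 0.08'|egrep "pos|wrist|open"
python3 -c "
from h import *
cv2.imwrite('pics/t9.png',bot.camera('top'));cv2.imwrite('pics/s9.png',bot.camera('scene'))
goto([.448,.04,.16])
a=cv2.imread('pics/s9.png')[300:380,190:270];print(bot.get_obs()['q'].round(0))"
```

```text
ee_pos: [0.4824, 0.3849, 0.0057]
wrist_force: [0.1, -0.3, -2.4]
ee_pos: [0.4826, 0.385, 0.006]
wrist_force: [1.0, -0.6, -0.3]
opening: 0.0554
ee_pos: [0.4841, 0.3815, 0.1583]
wrist_force: [0.6, 0.0, 0.4]
opening: 0.0803
shift [-0.328   0.1063 -0.0075] turn 0 now [0.4858 0.3827 0.162 ] [-179.15   -1.38   65.74]
[ 38.  13.  13.  89.   1. 152.]
```

The flange is down on the square base. It released at a height matching the plate, with negligible force. Next is the long sleeve.

```bash
m="python3 -m pendant"
$m '-0.038 0.012 0 0 0.08;-0.076 0.024 0 0 0.08;-0.112 0.036 0 0 0.08;-0.148 0.048 0 0 0.08;-0.18 0.058 0 0 0.08'|egrep "pos"
$m '-0.038 0.012 0 0 0.08;-0.074 0.024 0 0 0.08;-0.11 0.036 0 0 0.08;-0.14 0.045 0 0 0.08;-0.148 0.048 0 0 0.08'|egrep "pos"
$m '0 0 0 0 0.08'|egrep "pos"
cat >> h.py <<'E'
from scipy.spatial.transform import Rotation as R
def dark_ring(W,i,p,r):
    """ellipse fit of dark ring's bore nearest to projected world point p; r bore radius"""
    g=cv2.GaussianBlur(cv2.cvtColor(i,cv2.COLOR_BGR2GRAY),(3,3),0);c=proj(W,np.array(p));out=[]
    for t in range(50,150,10):
        cs,_=cv2.findContours((g>t).astype(np.uint8),cv2.RETR_LIST,cv2.CHAIN_APPROX_NONE)
        cs2,_=cv2.findContours((g<t).astype(np.uint8),cv2.RETR_LIST,cv2.CHAIN_APPROX_NONE)
        for k in list(cs)+list(cs2):
            if len(k)<40: continue
            e=cv2.fitEllipse(k)
            if np.hypot(*(np.array(e[0])-c))<45 and e[1][0]>20 and e[1][1]<140 and e[1][1]/e[1][0]<1.5:
                out.append((t,np.round(e[0],1),np.round(e[1],1),round(cv2.contourArea(k)/(np.pi*e[1][0]*e[1][1]/4),2)))
    return c,out
E
python3 - <<'E'
from h import *
o=bot.get_obs();W=bot.camera_info("wrist");i=bot.camera("wrist");cv2.imwrite("pics/w10.png",i);np.savez("w10.npz",ee=o["ee_pos"],rot=o["tcp_rot"],**W)
print(o["ee_pos"],o["tcp_rot"]);c,l=dark_ring(W,i,[.448,.04,.06],.014);print(c)
for x in l:print(*x,atz(W,x[1],.06).round(4))
x0,y0=map(int,c)
s=cv2.resize(cv2.cvtColor(i,cv2.COLOR_BGR2GRAY)[y0-90:y0+90,x0-90:x0+90],(45,45),interpolation=cv2.INTER_AREA)
for r in s:print("".join("@%#*+=-:. "[min(9,v//20)] for v in r))
E
```

```text
ee_pos: [0.4623, 0.1916, 0.1511]
ee_pos: [0.445, 0.0357, 0.1481]
ee_pos: [0.4457, 0.0371, 0.1481]
[0.44565707 0.0371011  0.14812978] [-178.92442886   -0.91723072   65.55094502]
[323.97123036 237.06983734]
60 [323.4 239. ] [40. 42.] 0.53 [0.4472 0.0391 0.06  ]
70 [323.2 246.7] [44.5 50.2] 0.84 [0.4451 0.0348 0.06  ]
70 [324.7 210.6] [43.2 52.9] 0.39 [0.455  0.0544 0.06  ]
70 [323.2 243. ] [36.9 47. ] 0.78 [0.4461 0.0368 0.06  ]
70 [324.3 220. ] [56.  57.9] 0.21 [0.4524 0.0494 0.06  ]
80 [322.7 248.7] [50.7 53.1] 0.86 [0.4443 0.0337 0.06  ]
80 [324.5 211.3] [46.6 54.9] 0.41 [0.4547 0.0541 0.06  ]
80 [322.6 248.5] [48.6 51.1] 0.83 [0.4443 0.0339 0.06  ]
80 [324.3 219.4] [56.6 58.7] 0.26 [0.4526 0.0497 0.06  ]
90 [324.8 220.1] [59.6 63.1] 0.31 [0.4527 0.0492 0.06  ]
90 [324.4 229.8] [63.4 78.6] 0.19 [0.4501 0.044  0.06  ]
100 [324.3 233.7] [66.8 89.3] 0.22 [0.449  0.0418 0.06  ]
110 [324.3 236. ] [58.9 62.8] 0.14 [0.4484 0.0405 0.06  ]
110 [322.7 232.5] [54.4 60.5] 0.26 [0.4485 0.0429 0.06  ]
*+-::::::::::::::::::--::::::-------::::-----
*+-::::::::::::::::::--:::::--------:--------
**-:
[... 1273 characters left out ...]
++++++++++
+++++++++++++++++++********+++++++++++++++++=
++++++++++++++++++++++++++++++++++++++++++++=
++++++++++++++++++++++++++++++++++++++++++=+=
++++++++++++++++++++++++++++++++++===========
+++++++++++++++++++++++++++++++==============
++++++=+++++++++++++++++++++++==============-
++++++++++++++++++++++++++++=========-======:
++++++++++++++++++++++++++===========-:-===-:
=+++++++++++++++++++++++===+==========:::--::
=+++++++++++++++++++++=====++==+======-::::::
-++++++++++++++++++++======+++++=======::::::
=+++++++++++++++++=========+++++=======-::-==
++++++++++++++++==========+++=========++===--
++++++++++++++=======================++=:....
+++++++++++++======================++==-:....
```

The dark ring's bore centre is at about (323.5,241), giving roughly (0.447, 0.039). I'll descend and grip near the sleeve's top.

```bash
m="python3 -m pendant"
$m '0.002 0 0.02 0 0.07;0.0015 0 0.04 0 0.07;0.001 0 0.065 0 0.07;0.001 0 0.09 0 0.065;0.001 0 0.11 0 0.065'|egrep "pos|wrist"
python3 -c "
from h import *
goto([.4468,.0392,.021],65.8)"
```

```text
ee_pos: [0.4447, 0.0438, 0.0363]
wrist_force: [-0.6, 0.5, 0.4]
shift [-0.0036  0.0041  0.0152] turn 0.04 now [0.4447 0.0438 0.0363] [-178.84   -0.91   65.84]
```

```bash
m="python3 -m pendant"
$m '-0.0036 0.004 0 0 0.065;-0.0036 0.004 0.008 0 0.065;-0.0036 0.004 0.015 0 0.065;-0.0036 0.004 0.015 0 0.065'|egrep "pos|wrist"
$m '0 0 0 0 0.03;0 0 0 0 0.03;0 0 0 0 0.03;0 0 0 0 0.03;0 0 0 0 0.03' 70
python3 - <<'E'
from h import *
o=bot.get_obs();W=bot.camera_info("wrist");i=bot.camera("wrist");cv2.imwrite("pics/w11.png",i)
M=R.from_euler("xyz",o["tcp_rot"],degrees=True).as_matrix();c,l=dark_ring(W,i,[.4468,.0392,.06],.014);print(c)
for x in l:print(*x,(M.T@(atz(W,x[1],.06)-o["ee_pos"])).round(4))
E
```

```text
ee_pos: [0.4472, 0.0381, 0.0228]
wrist_force: [-0.0, 0.6, -0.5]
time: 14.2
ee_pos: [0.4477, 0.0379, 0.0244]
tcp_rot: [-179.0, -1.0, 65.7]
wrist_force: [-2.7, 1.5, 5.5]
opening: 0.0419
grasp_force: 70.8
[313.1089881  351.62195991]
60 [320.1 350. ] [77.9 90.4] 1.0 [ 0.0021  0.0003 -0.0356]
60 [320.2 349.8] [75.5 88.6] 1.0 [ 0.0021  0.0003 -0.0356]
70 [320.  350.4] [81.4 94.5] 1.0 [ 0.0019  0.0002 -0.0356]
70 [320.1 350.3] [79.2 92. ] 1.0 [ 0.002   0.0003 -0.0356]
```

There is a clean bore fit at (320.1,350), so the sleeve sits +2 mm along tool x. I'll lift it and carry it over.

```bash
m="python3 -m pendant"
python3 - <<'E'
from h import *
o=bot.get_obs();M=R.from_euler("xyz",o["tcp_rot"],degrees=True).as_matrix();print("offset",M@[.002,.0003,-.0356])
E
$m '0 0 -0.02 0 0.03;0 0 -0.05 0 0.03;0 0 -0.08 0 0.03;0 0 -0.1 0 0.03;0 0 -0.1 0 0.03'|egrep "pos|open|grasp"
$m '0.03 -0.01 0 0 0.03;0.065 -0.022 0 0 0.03;0.1 -0.034 0 0 0.03;0.13 -0.044 0 0 0.03;0.155 -0.052 0 0 0.03'|egrep "pos|open"
$m '0.03 -0.01 0 0 0.03;0.065 -0.022 0 0 0.03;0.1 -0.034 0 0 0.03;0.125 -0.042 0 0 0.03;0.135 -0.046 0 0 0.03'|egrep "pos|open|grasp"
python3 -c "
from h import *
goto([.4804,.3790,.12],65.8)"
```

```text
offset [0.00142668 0.00088517 0.03561785]
ee_pos: [0.4502, 0.0355, 0.1276]
opening: 0.0415
grasp_force: 72.4
ee_pos: [0.4639, 0.2002, 0.1253]
opening: 0.0413
ee_pos: [0.4775, 0.3431, 0.1277]
opening: 0.0413
grasp_force: 72.2
shift [ 0.0338 -0.0119  0.0084] turn 0.07 now [0.4775 0.3431 0.1277] [-178.83   -0.87   65.87]
```

```bash
m="python3 -m pendant"
$m '0.02 -0.008 0 0 0.03;0.0336 -0.013 0 0 0.03;0.0336 -0.013 0.004 0 0.03;0.0336 -0.013 0.008 0 0.03'|egrep "pos"
$m '0 0 0 0 0.03'|egrep "pos"
python3 - <<'E'
from h import *
goto([.4793,.3793,.085],65.8);goto([.4793,.3793,.06],65.8)
o=bot.get_obs();W=bot.camera_info("wrist");i=bot.camera("wrist");cv2.imwrite("pics/w12.png",i)
M=R.from_euler("xyz",o["tcp_rot"],degrees=True).as_matrix();c,l=dark_ring(W,i,o["ee_pos"]+[.0014,.0009,.0356],.014);print(c)
for x in l:print(*x,atz(W,x[1],o["ee_pos"][2]+.0356).round(4))
E
```

```text
ee_pos: [0.4795, 0.3761, 0.121]
ee_pos: [0.4792, 0.3751, 0.1205]
shift [ 0.0034 -0.001   0.0355] turn -0.08 now [0.4792 0.3751 0.1205] [-178.84   -0.76   65.72]
shift [ 0.0031 -0.0005  0.0605] turn -0.08 now [0.4792 0.3751 0.1205] [-178.84   -0.76   65.72]
[319.68165257 350.52391464]
60 [320.2 350. ] [78.6 90.8] 1.0 [0.4809 0.3761 0.1561]
60 [320.2 349.9] [76.4 88.7] 1.0 [0.4809 0.3761 0.1561]
70 [319.6 354.7] [89.3 96.3] 0.9 [0.48   0.3746 0.1561]
```

```bash
m="python3 -m pendant"
$m '0.0034 -0.001 0 0 0.03;0.0034 -0.001 0.005 0 0.03;0.0034 -0.001 0.01 0 0.03'|egrep "pos|wrist"
python3 -c "
from h import *
goto([.4793,.3793,.06])"
```

```text
ee_pos: [0.4806, 0.3798, 0.1126]
wrist_force: [-0.4, -0.5, -4.0]
shift [-0.0019  0.      0.0526] turn 0 now [0.4806 0.3798 0.1126] [-178.93   -0.97   65.72]
```

```bash
m="python3 -m pendant"
$m '-0.001 0 0.012 0 0.03;-0.001 0 0.024 0 0.03;-0.0015 0 0.036 0 0.03;-0.0015 0 0.046 0 0.03;-0.0015 0 0.05 0 0.03'|egrep "pos|wrist"
$m '0 0 0.001 0 0.03'|egrep "pos|wrist"
python3 -c "
from h import *
goto([.4793,.3793,.0564])"
```

```text
ee_pos: [0.4781, 0.379, 0.0597]
wrist_force: [-0.6, -0.2, -3.4]
ee_pos: [0.4784, 0.3793, 0.0598]
wrist_force: [1.0, 0.9, -2.1]
shift [0.0003 0.0009 0.0034] turn 0 now [0.4784 0.3793 0.0598] [-178.84   -0.8    65.74]
```

```bash
m="python3 -m pendant"
$m '0 0.001 0.002 0 0.03;0 0.001 0.003 0 0.03;0 0.001 0.003 0 0.03'|egrep "pos|wrist"
$m '0 0 0.0015 0 0.03;0 0 0.0015 0 0.03'|egrep "pos|wrist"
```

```text
ee_pos: [0.4802, 0.3796, 0.0588]
wrist_force: [-0.0, 0.0, -3.2]
ee_pos: [0.48, 0.3795, 0.0571]
wrist_force: [0.4, -0.6, -3.1]
```

```bash
m="python3 -m pendant"
$m '-0.0005 0 0.001 0 0.03;-0.0005 0 0.0015 0 0.03;-0.0005 0 0.0015 0 0.03'|egrep "pos|wrist"
$m '0 0 0 0 0.06;0 0 0 0 0.065;0 0 0 0 0.065'|egrep "pos|wrist|open"
python3 - <<'E'
from h import *
o=bot.get_obs();W=bot.camera_info("wrist");i=bot.camera("wrist");cv2.imwrite("pics/w13.png",i)
c,l=dark_ring(W,i,[.4807,.3802,.092],.014);print(c)
for x in l:print(*x,atz(W,x[1],.092).round(4))
E
```

```text
ee_pos: [0.4799, 0.3794, 0.0564]
wrist_force: [-1.6, 0.1, 3.9]
ee_pos: [0.4797, 0.379, 0.0554]
wrist_force: [-0.3, -0.0, -0.0]
opening: 0.0651
[318.12873987 351.54216201]
60 [315.8 350.4] [77.6 91.1] 1.0 [0.4802 0.3809 0.092 ]
60 [315.8 350.4] [75.3 89. ] 1.0 [0.4802 0.3809 0.092 ]
70 [321. 355.] [ 87.2 106.1] 0.95 [0.481  0.3787 0.092 ]
70 [315.8 350.9] [78.7 92.9] 1.0 [0.4801 0.3807 0.092 ]
120 [312.1 337. ] [ 89.9 114.6] 0.02 [0.4811 0.3856 0.092 ]
```

The sleeve stands at (0.480, 0.381) with its top at the expected height. Next is the cap.

```bash
m="python3 -m pendant"
$m '0 0 -0.02 0 0.07;0 0 -0.05 0 0.08;0 0 -0.08 0 0.08;0 0 -0.105 0 0.08;0 0 -0.105 0 0.08'|egrep "pos"
$m '-0.017 0.032 0 0 0.07;-0.034 0.064 0 0 0.06;-0.051 0.096 0.01 0 0.06;-0.07 0.128 0.02 0 0.06;-0.085 0.152 0.03 0 0.06'|egrep "pos"
$m '0 0.003 0.01 0 0.06;0 0.003 0.02 0 0.06;0 0.003 0.03 0 0.06;0 0.003 0.03 0 0.06'|egrep "pos"
python3 - <<'E'
from h import *
o=bot.get_obs();W=bot.camera_info("wrist");i=bot.camera("wrist");np.savez("w14.npz",ee=o["ee_pos"],rot=o["tcp_rot"],**W);cv2.imwrite("pics/w14full.png",i)
c=proj(W,np.array([.587,.238,.026]));print(c,o["ee_pos"],o["tcp_rot"])
x,y=(c-80).astype(int);print(x,y);cv2.imwrite("pics/w14.png",cv2.resize(i[y:y+160,x:x+160],None,fx=3.7,fy=3.7,interpolation=cv2.INTER_CUBIC))
E
```

```text
ee_pos: [0.4824, 0.3776, 0.1663]
ee_pos: [0.5855, 0.2352, 0.1253]
ee_pos: [0.585, 0.2375, 0.0935]
[325.18470352 251.23760974] [0.58503058 0.23747091 0.0934655 ] [-178.75937209   -0.78753144   65.7977618 ]
245 171
```

View pics/w14.png

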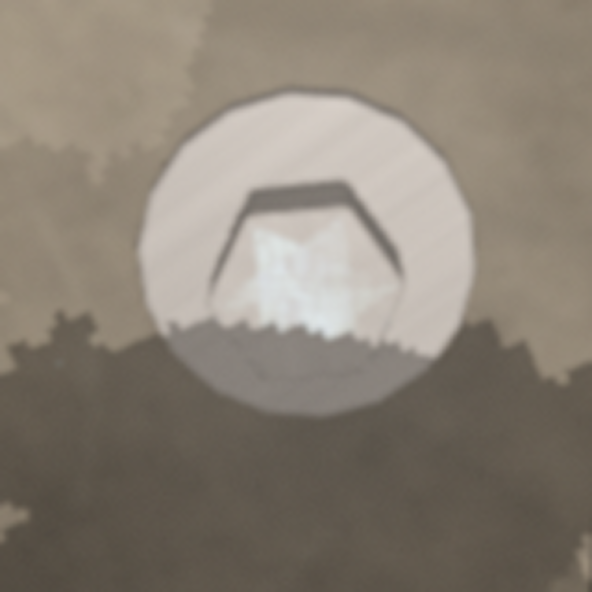

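The hexagon's top corners in the crop are (245,212), (350,205), (404,282), (370,370), (260,378) and (210,295). The disc's centre is at about (306,252). A flat faces along tool x, so I need roughly a 30° turn.

```bash
python3 - <<'E'
from h import *
A=np.load("w14.npz");f=lambda p:(np.array(p)+.5)/3.7-.5+(245,171)
w=np.array([atz(A,f(p),.026) for p in((245,212),(350,205),(404,282),(370,370),(260,378),(210,295))])
d=np.roll(w,-1,0)-w;print(np.linalg.norm(d,axis=1).round(4),(np.degrees(np.arctan2(d[:,1],d[:,0]))%60).round(1),w.mean(0))
print("disc",atz(A,f((306,252)),.008), np.linalg.norm(atz(A,f((138,252)),.008)-atz(A,f((474,252)),.008)))
S=[(T:=bot.camera_info("top"))]
print("tri",tri([ray(A,f((306,252))),ray(T,(np.array((280,117))+.5)/3.2-.5+(155,195))]))
print(A["ee"],A["rot"])
E
```

```text
[0.0153 0.0142 0.0146 0.0165 0.015  0.0138] [40.1 40.6 46.8 40.7 35.2 43.3] [0.58858165 0.2384957  0.026     ]
disc [0.58874392 0.23928224 0.008     ] 0.05320222804719247
tri (array([0.58755569, 0.23825447, 0.00235046]), np.float64(0.0006724535909304436))
[0.58503058 0.23747091 0.0934655 ] [-178.75937209   -0.78753144   65.7977618 ]
```

```bash
m="python3 -m pendant"
$m '0.001 0.002 0.005 -7 0.06;0.001 0.002 0.01 -14 0.055;0.002 0.002 0.02 -21 0.055;0.002 0.002 0.03 -28 0.055;0.002 0.002 0.04 -35 0.055'|egrep "pos|rot"
python3 -c "
from h import *
goto([.588,.2388,-.003],100.7);print(bot.get_obs()['tcp_rot'])"
```

```text
ee_pos: [0.5886, 0.2402, 0.0568]
tcp_rot: [-179.7, -1.4, 101.2]
shift [-0.0027 -0.0005  0.0598] turn 0.5 now [0.5886 0.2402 0.0568] [-179.72   -1.4   101.2 ]
[-179.72220091   -1.40405601  101.19521289]
```

```bash
m="python3 -m pendant"
$m '-0.0015 0 0.015 0.5 0.05;-0.0025 0 0.03 0.5 0.05;-0.0025 0 0.042 0.5 0.048;-0.0025 0 0.052 0.5 0.045;-0.0025 0 0.054 0.5 0.045'|egrep "pos|wrist"
$m '0 0 0.002 0 0.045;0 0 0.004 0 0.045;0 0 0.004 0 0.045'|egrep "pos|rot|wrist"
python3 -c "
from h import *
goto([.588,.2388,-.003],100.7)"
```

```text
ee_pos: [0.5876, 0.2379, 0.0005]
wrist_force: [-0.5, -0.4, 0.1]
ee_pos: [0.5889, 0.2378, -0.0015]
tcp_rot: [-179.7, -1.4, 100.2]
wrist_force: [0.1, 0.5, 0.4]
shift [ 0.0011 -0.0007  0.0015] turn -0.45 now [ 0.5889  0.2378 -0.0015] [-179.65   -1.39  100.25]
```

```bash
m="python3 -m pendant"
$m '0.001 0 0 0 0.015;0.001 0 0 0 0.015;0.001 0 0 0 0.015;0.001 0 0 0 0.015;0.001 0 0 0 0.015' 50
$m '0 0 0 0 0.015;0 0 0 0 0.015'|egrep "open|grasp|pos"
```

```text
time: 20.4
ee_pos: [0.589, 0.2389, -0.001]
tcp_rot: [-179.7, -1.4, 100.2]
wrist_force: [-1.2, 0.7, 6.0]
opening: 0.0243
grasp_force: 50.1
ee_pos: [0.5889, 0.2389, -0.001]
opening: 0.0244
grasp_force: 50.2
```

Held on the flats: 24.4 mm reading for 26 mm, the same ratio as the other grips. I'll lift and measure the cap in hand.

```bash
m="python3 -m pendant"
$m '0 0 -0.02 0 0.015;0 0 -0.05 0 0.015;0 0 -0.085 0 0.015;0 0 -0.12 0 0.015;0 0 -0.14 0 0.015'|egrep "pos|open|grasp"
python3 - <<'E'
from h import *
o=bot.get_obs();W=bot.camera_info("wrist");i=bot.camera("wrist");cv2.imwrite("pics/w15.png",i);np.savez("w15.npz",ee=o["ee_pos"],rot=o["tcp_rot"],**W)
c=proj(W,o["ee_pos"]+[0,0,.009]);print(c,o["ee_pos"],o["tcp_rot"])
x,y=c.astype(int);s=cv2.resize(cv2.cvtColor(i,cv2.COLOR_BGR2GRAY)[y-120:y+120,x-120:x+120],(60,48),interpolation=cv2.INTER_AREA)
for r in s:print("".join("@%#*+=-:. "[min(9,v//22)] for v in r))
goto([.4802,.3807,.14])
E
```

```text
ee_pos: [0.5905, 0.2355, 0.1419]
opening: 0.0246
grasp_force: 49.7
[319.91050192 316.15237706] [0.59053616 0.23554778 0.14188254] [-179.79409428   -1.40868319  100.24220675]
----:::::-:-------------------------------------------------
------------------------------------------------------------
===---------------------------------------------------------
=====-----------------==-=----------------------------------
=====--------------=++++++++=-------------------------------
=====-------------++++++++++++=-----------------------------
====---==-------=+++++++++++++++----------------------------
====--====--=+++++++++++++++++++=---------------------------
===========++++++++++++++++++++++=--------------------------
=========++++++++++++++++++++++++===------------------------
===+++*++++++++++++++++++++=======++++=---------------------
++******++++++++++++++++=-:.......:-==+++=---=--------------
*******++*+++++++++++=-..           ..:-++=---====----------
********+*+++++++++=:..........        .:==---===-----------
*********+++++++++-.............         .-=--==------------
*********++
[... 1390 characters left out ...]
#
%%%%%%%%%%%%%%%%%%%%%****=----++==+::::-####################
%%%%%%%%%%%%%%%%%%%%#**####**###+==-::::##########%%%%%%####
%%%%%%%%%%%%%%%%%%%%#**#########+==-::::*#######%%%%%%%%%%%%
%%%%%%%%%%%%%%%%%%%%**+#########+==:::::+######%%%%%%%%%%%##
%%%%%%%%%%%%%%%%%%##=+=+#######*==-:::::=######%%%%%%%%%%%##
%%%%%%%%%%%%%%%%%%*#--==+*****+===::::::=#*###%%%%%%%%%%%%%#
%%%%%%%%%%%%%%%%%#==::-=========-:::::::-+=###%%%%%%%%%%%%%#
%%%%%%%%%%%%%%%%%*--::::--===---::::::::::-###%%%%%%%%%%%%%%
%%%%%%%%%%%%%%%%%+-::::-::::-:::::::::::::-*#%%%%%%%%%%%%%%%
%%%%%%%%%%%%%%%%%+::::--:::::::::::::::::::*%%%%%%%#%%%%%%%%
shift [ 0.1621 -0.0839  0.0092] turn 0 now [0.5916 0.2359 0.1451] [179.97  -1.46 100.24]
```

```bash
python3 - <<'E'
from h import *
from scipy.optimize import least_squares
A=np.load("w15.npz");g=cv2.cvtColor(cv2.imread("pics/w15.png"),cv2.COLOR_BGR2GRAY).astype(float);ee=A["ee"];M=R.from_euler("xyz",A["rot"],degrees=True).as_matrix()
p=[]
for u in range(290,376,3):
    v=next((v for v in range(215,320) if g[v,u]>170),None)
    if v:p.append((u,v))
print(p[::4])
P=np.array([M.T@(atz(A,q,ee[2]+.009)-ee) for q in p])[:,:2]
r=least_squares(lambda c:np.hypot(*(P-c[:2]).T)-c[2],[0,0,.027],loss="soft_l1",f_scale=.0005);print(r.x,abs(r.fun).max())
r=least_squares(lambda c:np.hypot(*(P-c).T)-.027,[0,0],loss="soft_l1",f_scale=.0005);print(r.x,abs(r.fun).max(),"world off",M@[*r.x,-.009])
E
```

```text
[(290, 259), (302, 254), (314, 252), (326, 252), (338, 254), (350, 258), (362, 265), (374, 274)]
[-0.00014188  0.00026822  0.02583945] 0.0002822313146785202
[-1.35562943e-03  3.61773322e-05] 0.0003598064212025284 world off [ 0.00034774 -0.00153916  0.00896377]
```

```bash
m="python3 -m pendant"
$m '0.033 -0.017 0 0 0.015;0.067 -0.034 0 0 0.015;0.1 -0.051 0 0 0.015;0.13 -0.067 0 0 0.015;0.155 -0.08 0 0 0.015'|egrep "pos|open|grasp"
$m '0 0 0 0 0.015;0 0 0 0 0.015'|egrep "pos|rot"
python3 -c "
from h import *
goto([.480,.3818,.115],100.2);goto([.480,.3818,.0925],100.2)"
```

```text
ee_pos: [0.4818, 0.3751, 0.1416]
opening: 0.0244
grasp_force: 49.7
ee_pos: [0.4825, 0.3747, 0.1416]
tcp_rot: [-179.6, -1.3, 100.4]
shift [ 0.0068 -0.0009  0.0268] turn 0.19 now [0.4825 0.3747 0.1416] [-179.56   -1.35  100.39]
shift [ 0.0063 -0.0008  0.0493] turn 0.19 now [0.4825 0.3747 0.1416] [-179.56   -1.35  100.39]
```

```bash
m="python3 -m pendant"
$m '0.004 -0.001 0.006 0 0.015;0.0068 -0.001 0.013 0 0.015;0.0068 -0.001 0.02 0 0.015;0.0068 -0.001 0.027 0 0.015;0.0068 -0.001 0.03 0 0.015'|egrep "pos|wrist"
$m '0 0 0 0 0.015;0 0 0 0 0.015'|egrep "pos|rot"
python3 -c "
from h import *
goto([.480,.3818,.0925],100.2)"
```

```text
ee_pos: [0.481, 0.38, 0.1105]
wrist_force: [-0.4, -0.2, -1.8]
ee_pos: [0.4812, 0.3805, 0.1122]
tcp_rot: [-179.6, -1.4, 100.2]
shift [ 0.001  -0.0008  0.0197] turn 0.01 now [0.4812 0.3805 0.1122] [-179.58   -1.36  100.21]
```

```bash
m="python3 -m pendant"
$m '0.001 -0.0008 0.005 0 0.015;0.001 -0.0008 0.01 0 0.015;0.001 -0.0008 0.014 0 0.015;0.001 -0.0008 0.017 0 0.015;0.001 -0.0008 0.018 0 0.015'|egrep "pos|wrist"
$m '0 0 0.001 0 0.015;0 0 0.002 0 0.015;0 0 0.002 0 0.015'|egrep "pos|wrist"
```

```text
ee_pos: [0.4797, 0.382, 0.0937]
wrist_force: [-0.1, 0.7, -2.2]
ee_pos: [0.48, 0.3822, 0.0925]
wrist_force: [0.8, 0.4, -2.3]
```

```bash
m="python3 -m pendant"
$m '0 0 0.001 0 0.015;0 0 0.001 0 0.015'|egrep "pos|wrist"
$m '0 0 0.0008 0 0.015;0 0 0.0008 0 0.015'|egrep "pos|wrist"
```

```text
ee_pos: [0.48, 0.3822, 0.0915]
wrist_force: [0.5, -0.9, -2.6]
ee_pos: [0.4801, 0.3823, 0.091]
wrist_force: [-0.3, 0.2, -0.1]
```

Contact: the cap's weight has come off the gripper. Release and back off, then measure the cap.

```bash
m="python3 -m pendant"
$m '0 0 0 0 0.04;0 0 0 0 0.045;0 0 0 0 0.045'|egrep "pos|wrist|open"
$m '0 0 -0.01 0 0.045;0 0 -0.03 0 0.05;0 0 -0.06 0 0.06;0 0 -0.08 0 0.06;0 0 -0.08 0 0.06'|egrep "pos|wrist"
python3 - <<'E'
from h import *
from scipy.optimize import least_squares
o=bot.get_obs();W=bot.camera_info("wrist");i=bot.camera("wrist");cv2.imwrite("pics/w16.png",i);g=cv2.cvtColor(i,cv2.COLOR_BGR2GRAY).astype(float)
c=proj(W,np.array([.4803,.3805,.1]));print(c,o["ee_pos"])
x,y=c.astype(int);s=cv2.resize(g[y-80:y+80,x-80:x+80],(53,40),interpolation=cv2.INTER_AREA).astype(int)
for r in s:print("".join("@%#*+=-:. "[min(9,v//22)] for v in r))
E
```

```text
ee_pos: [0.48, 0.3823, 0.0909]
wrist_force: [0.4, -0.7, 0.5]
opening: 0.0449
ee_pos: [0.4822, 0.3813, 0.1767]
wrist_force: [0.8, 0.1, 1.2]
[316.57342443 250.8232818 ] [0.48215447 0.38132658 0.17668594]
----------------:::::  .:.   .::::::--===============
---------------:::::   ::-:    .:-::::--=============
--------------:::::   .-:-:     .:-:::::--===========
:------------:::::.    ...     .. .:-:::::--=========
------------:::::.        ..     .. .:-::-::--=======
------------::::.       ......    ... .:--------=====
-------::--::::.     .-=+++++=-..   .....:-----::-===
-------:--::::.  .::-+******++*+=..   .....:--....:-=
---------::::: .:--=*+=-::::::-=++:..   .....:.:-.:==
--------:::--..:----:.         ..:-:....:--......:-==
--------::--:-=---.                .:..:--=...:---===
-------::--:-===:     ..            .:::--:..:---====
------:::::.-=-.                      .:....:---=====
---:-:.:::.:+=.    .........       ........:---======
--:-:.:----=+:  ........:-==-...........:.:---=======
---===++====-.........:=+=--==-:.........:---========
-=+++++++++=:.......-=+=-. .:-===-
[... 561 characters left out ...]
++***++*+*+++++========================-------------
+++*++++***+++++++====================---------------
+***+++****+++++++++==================----=====------
+***++********++++++++++==============---====--=-----
+****+*********++*++++++++++=--========--=========---
++*************+++++++++++++=--=================-----
+++**********++*+++++++++++++---==============-------
+++**************+++*++++++++=-----=======-----------
++++***************++++++++++=------====-------------
++++**********************+++=-==--------------------
*+************************++====---------------------
*************************+=====----------------------
***********************+=====------------------------
```

```bash
python3 - <<'E'
from h import *
from scipy.optimize import least_squares
W=bot.camera_info("wrist");g=cv2.cvtColor(cv2.imread("pics/w16.png"),cv2.COLOR_BGR2GRAY).astype(float)
def arc(z,r0,angs,lo,hi,rad):
    P=[]
    for a in np.radians(angs):
        rr=np.arange(lo,hi,.5);x=317+rr*np.cos(a);y=248-rr*np.sin(a)
        v=cv2.remap(g.astype(np.float32),x.astype(np.float32)[None],y.astype(np.float32)[None],1)[0];k=np.argmin(np.gradient(v))
        P.append(atz(W,(x[k],y[k]),z)[:2])
    P=np.array(P)
    r=least_squares(lambda c:np.hypot(*(P-c).T)-rad,[.48,.38],loss="soft_l1",f_scale=.0005);return r.x.round(4),np.abs(r.fun).mean()
print("disc",arc(.1,0,range(20,165,5),36,54,.027))
print("disc narrow",arc(.1,0,range(45,140,5),36,54,.027))
goto([.592,-.02,.16],100)
E
```

```text
disc (array([0.4798, 0.3812]), np.float64(0.00042025915849365286))
disc narrow (array([0.4797, 0.3813]), np.float64(0.00023590403584814067))
shift [-0.4145  0.0371  0.0032] turn 0.25 now [0.4818 0.3811 0.1742] [-179.87   -1.51  100.25]
```

The cap is at (0.4798, 0.3812), within 0.5 mm of the sleeve's axis. Next is the round flange.

```bash
m="python3 -m pendant"
$m '-0.038 0.003 0 0 0.06;-0.076 0.007 0 0 0.06;-0.114 0.01 0 0 0.06;-0.15 0.013 0 0 0.06;-0.185 0.017 0 0 0.06'|egrep "pos"
$m '-0.038 0.003 0 0 0.06;-0.076 0.007 0 0 0.06;-0.114 0.01 0 0 0.06;-0.15 0.013 0 0 0.06;-0.185 0.017 0 0 0.06'|egrep "pos"
$m '-0.03 0.003 0.03 0 0.06;-0.045 0.004 0.06 0 0.06;-0.045 0.004 0.06 0 0.06;-0.045 0.004 0.06 0 0.06'|egrep "pos|rot"
cat >> h.py <<'E'
from scipy.optimize import least_squares
def disc(W,i,c0,z,rad,angs,pol=-1,lo=.75,hi=1.3):
    """fit circle of known radius at height z by radial edges (pol -1: bright inside)"""
    g=cv2.GaussianBlur(cv2.cvtColor(i,cv2.COLOR_BGR2GRAY),(3,3),0).astype(np.float32);c=np.array(c0,float)
    for _ in range(3):
        P=[];s=np.linspace(lo,hi,80)*rad
        for a in np.radians(angs):
            q=np.array([proj(W,np.array([c[0]+r*np.cos(a),c[1]+r*np.sin(a),z])) for r in s]).astype(np.float32)
            v=cv2.remap(g,q[None,:,0],q[None,:,1],1)[0];d=pol*np.gradient(v);k=np.argmax(d);P.append(c+s[k]*np.array([np.cos(a),np.sin(a)]))
        P=np.array(P);r=least_squares(lambda t:np.hypot(*(P-t).T)-rad,c,loss="soft_l1",f_scale=.0005);c=r.x
    return c.round(4),np.median(abs(r.fun)).round(5)
E
python3 - <<'E'
from h import *
o=bot.get_obs();W=bot.camera_info("wrist");i=bot.camera("wrist");cv2.imwrite("pics/w17.png",i);print(o["ee_pos"],proj(W,np.array([.593,-.02,.01])))
print(disc(W,i,[.593,-.02],.01,.033,range(0,360,8)),disc(W,i,[.593,-.02],.024,.013,range(0,360,8),1))
print(disc(W,i,[.593,-.02],.01,.033,range(10,190,6)))
x,y=proj(W,np.array([.593,-.02,.015])).astype(int);g=cv2.cvtColor(i,cv2.COLOR_BGR2GRAY);s=cv2.resize(g[y-100:y+100,x-100:x+100],(50,40),interpolation=cv2.INTER_AREA).astype(int)
for r in s:print("".join("@%#*+=-:. "[min(9,v//22)] for v in r))
E
```

```text
ee_pos: [0.5302, 0.1996, 0.1656]
ee_pos: [0.5798, 0.0205, 0.161]
ee_pos: [0.5899, -0.0203, 0.0984]
tcp_rot: [-179.4, -1.4, 100.1]
[ 0.58987017 -0.02027668  0.09843275] [326.89745804 244.38935085]
(array([ 0.5945, -0.0195]), np.float64(0.00067)) (array([ 0.5945, -0.0194]), np.float64(0.00016))
(array([ 0.5946, -0.0204]), np.float64(0.00044))
-----------------------:::::::::::::-:::::::::::::
---------------------:::---::::--::--:::::::::::::
---------------------------::::::----::-------::::
-------------------------------::::---------------
-----------=--------------------------------------
-----------=--------------------------------------
---=-------=--------------------------------------
----=======---------------------------------------
----=======--==-----------------------------------
----=======--====--=-:.      ..:------------------
----======----==-=-.  :=:       .:----------------
-----===-------=-:    -*-         .-==------------
-----==---------.     ..            -=------------
---------------.      ..::-:..   -+- :------------
--------------.     .:--:..:--:. :=.  -----
[... 582 characters left out ...]
+++==+=================+++++---------
++++++++++++++++++=========+*+=====++++++---------
+++++++++++++++++++========+*+==++++++++=---------
+++++++++++++++++++++++======++++++++++++---------
+++++++++++++++++++++++++++*++=---=+++++=---------
+=+++++++++++++++++++++++++++=-----=++++----------
*#+++++++++++++++++++++++++++----------------++===
%%+++++++++++++++++++++++++++----------------##+==
%%*++++++++++++++++++++++++++=---------------###+=
%%*==+++++=++++=+++++++++++++=--------------=###*=
%%*==+++++==+++++++++++++++++---------------=####+
%%#=+++++++=++++=+++++++++++=---------------=####*
%%#++++++++++++++++++++++++=----------------+#####
%%#++++++++++++++++++++++++=----------------+#####
```

Both fits give (0.5945, -0.0195). I'll descend.

```bash
m="python3 -m pendant"
python3 -c "
from h import *
goto([.594,-.0196,.03],100)"
$m '0.0005 0.004 0.015 0 0.06;0.0005 0.004 0.03 0 0.058;0.0005 0.004 0.045 0 0.058;0.0005 0.004 0.06 0 0.058;0.0005 0.004 0.068 0 0.055'|egrep "pos|wrist"
python3 -c "
from h import *
goto([.594,-.0196,-.002],100)"
```

```text
shift [-0.0024  0.0037  0.0704] turn 0.22 now [ 0.5908 -0.0195  0.1005] [-179.54   -1.41  100.22]
ee_pos: [0.5946, -0.0155, 0.0329]
wrist_force: [0.1, -0.0, -0.2]
shift [-0.0047 -0.0012  0.0348] turn 0.35 now [ 0.5946 -0.0155  0.0329] [-179.67   -1.38  100.35]
```

```bash
m="python3 -m pendant"
$m '-0.004 -0.001 0.01 0 0.055;-0.004 -0.001 0.02 0 0.055;-0.004 -0.001 0.028 0 0.055;-0.004 -0.001 0.034 0 0.055;-0.004 -0.001 0.035 0 0.055'|egrep "pos|wrist"
$m '0 0 0 0 0.055'|egrep "pos|wrist"
$m '0 0 0 0 0.025;0 0 0 0 0.025;0 0 0 0 0.025;0 0 0 0 0.025;0 0 0 0 0.025' 60
python3 - <<'E'
from h import *
o=bot.get_obs();W=bot.camera_info("wrist");i=bot.camera("wrist");cv2.imwrite("pics/w18.png",i);M=R.from_euler("xyz",o["tcp_rot"],degrees=True).as_matrix()
for c,z in((disc(W,i,[.594,-.0196],.024,.013,range(0,360,8),1),.024),(disc(W,i,[.594,-.0196],.01,.033,range(55,146,5)),.01)): print(c,c[0]-o["ee_pos"][:2])
E
```

```text
ee_pos: [0.5933, -0.0202, -0.0037]
wrist_force: [-1.2, 0.0, -0.0]
ee_pos: [0.5936, -0.0203, -0.0028]
wrist_force: [0.0, -0.5, 0.2]
time: 26.47
ee_pos: [0.5944, -0.0204, -0.0015]
tcp_rot: [-179.7, -1.4, 100.2]
wrist_force: [-0.2, 0.2, 5.7]
opening: 0.0369
grasp_force: 60.6
(array([ 0.5944, -0.0195]), np.float64(0.00018)) [-3.61561647e-05  8.57813610e-04]
(array([ 0.5944, -0.0202]), np.float64(4e-05)) [-3.61561647e-05  1.57813610e-04]
```

Held with only +0.5 mm offset. I'll refine the round stand's centre by fitting its plate in the pictures already taken.

```bash
m="python3 -m pendant"
$m '0 0 -0.02 0 0.025;0 0 -0.05 0 0.025;0 0 -0.08 0 0.025;0 0 -0.11 0 0.025;0 0 -0.12 0 0.025'|egrep "pos|open|grasp"
python3 - <<'E'
from h import *
a=range(0,360,6)
print("w1",disc(np.load("w1.npz"),cv2.imread("pics/w1.png"),[.4597,-.096],.008,.044,a,1 if 0 else -1,.85,1.15),disc(np.load("w1.npz"),cv2.imread("pics/w1.png"),[.4597,-.096],.008,.044,a,1,.85,1.15))
for n in("top","scene"):
    for p in(1,-1):print(n,p,disc(bot.camera_info(n),cv2.imread(f"pics/{n}0.png"),[.4597,-.096],.008,.044,a,p,.85,1.15))
goto([.4597,-.0965,.1],100)
E
```

```text
ee_pos: [0.5965, -0.0232, 0.1219]
opening: 0.0374
grasp_force: 61.0
w1 (array([ 0.4597, -0.0978]), np.float64(0.00116)) (array([ 0.4602, -0.0959]), np.float64(0.00249))
top 1 (array([ 0.4533, -0.0952]), np.float64(0.00276))
top -1 (array([ 0.4588, -0.0968]), np.float64(0.0015))
scene 1 (array([ 0.4554, -0.0885]), np.float64(0.00155))
scene -1 (array([ 0.461 , -0.0972]), np.float64(0.00113))
shift [-0.0483 -0.1476  0.0211] turn 0.24 now [ 0.5965 -0.0232  0.1219] [-179.9    -1.31  100.24]
```

```bash
m="python3 -m pendant"
$m '-0.01 -0.03 0 0 0.025;-0.02 -0.065 0 0 0.025;-0.032 -0.1 0 0 0.025;-0.043 -0.13 0.01 0 0.025;-0.049 -0.1476 0.02 0 0.025'|egrep "pos|open"
$m '0 0 0 0 0.025;0 0 0 0 0.025'|egrep "pos|rot"
python3 - <<'E'
from h import *
goto([.4598,-.0975,.08]);goto([.4598,-.0975,.03])
o=bot.get_obs();W=bot.camera_info("wrist");i=bot.camera("wrist");cv2.imwrite("pics/w19.png",i)
for p in(-1,1):print(disc(W,i,[.4598,-.097],.008,.044,range(40,161,4),p,.85,1.15),disc(W,i,[.4598,-.097],.008,.044,range(65,136,4),p,.85,1.15))
e=o["ee_pos"];print("flange",disc(W,i,e[:2]+[0,.0005],e[2]+.0255,.013,range(0,360,8),1),disc(W,i,e[:2]+[0,.0005],e[2]+.0115,.033,range(55,146,5)),e)
E
```

```text
ee_pos: [0.4559, -0.0981, 0.0964]
opening: 0.0371
ee_pos: [0.4574, -0.0973, 0.0963]
tcp_rot: [-179.6, -1.4, 100.2]
shift [-0.001   0.0024  0.0163] turn 0 now [ 0.4574 -0.0973  0.0963] [-179.56   -1.41  100.16]
shift [-0.0022  0.0028  0.0663] turn 0 now [ 0.4574 -0.0973  0.0963] [-179.56   -1.41  100.16]
(array([ 0.46  , -0.0984]), np.float64(0.00025)) (array([ 0.4601, -0.0983]), np.float64(0.00021))
(array([ 0.4596, -0.0967]), np.float64(0.00011)) (array([ 0.4601, -0.0966]), np.float64(0.00026))
flange (array([ 0.4575, -0.0963]), np.float64(0.00023)) (array([ 0.4576, -0.0972]), np.float64(3e-05)) [ 0.45744506 -0.09732261  0.09632974]
```

```bash
m="python3 -m pendant"
$m '-0.0015 0.0026 0.005 0 0.025;-0.0015 0.0026 0.012 0 0.025;-0.0015 0.0026 0.018 0 0.025;-0.0015 0.0026 0.018 0 0.025'|egrep "pos|wrist"
python3 -c "
from h import *
goto([.460,-.098,.04]);goto([.460,-.098,.0085])"
```

```text
ee_pos: [0.4606, -0.0971, 0.0772]
wrist_force: [-0.1, 0.7, -2.1]
shift [-0.0017 -0.0004  0.0372] turn 0 now [ 0.4606 -0.0971  0.0772] [-179.47   -1.44  100.28]
shift [-0.0025 -0.0001  0.0687] turn 0 now [ 0.4606 -0.0971  0.0772] [-179.47   -1.44  100.28]
```

```bash
m="python3 -m pendant"
$m '-0.001 0 0.012 0 0.025;-0.001 0 0.025 0 0.025;-0.0015 0 0.038 0 0.025;-0.002 0 0.05 0 0.025;-0.002 0 0.06 0 0.025'|egrep "pos|wrist"
$m '0 0 0.004 0 0.025;0 0 0.006 0 0.025;0 0 0.006 0 0.025'|egrep "pos|wrist"
```

```text
ee_pos: [0.4604, -0.0982, 0.0175]
wrist_force: [0.1, 0.1, -2.4]
ee_pos: [0.4606, -0.0981, 0.0129]
wrist_force: [0.7, 0.4, -2.4]
```

```bash
m="python3 -m pendant"
$m '0 0 0.003 0 0.025;0 0 0.0045 0 0.025;0 0 0.0045 0 0.025'|egrep "pos|wrist"
$m '0 0 0.001 0 0.025;0 0 0.001 0 0.025'|egrep "pos|wrist"
```

```text
ee_pos: [0.4607, -0.0981, 0.0087]
wrist_force: [-0.1, 0.2, -2.0]
ee_pos: [0.4607, -0.098, 0.0077]
wrist_force: [-0.3, -0.4, -3.5]
```

```bash
m="python3 -m pendant"
$m '0 0 0.001 0 0.025;0 0 0.0012 0 0.025'|egrep "pos|wrist"
$m '0 0 0 0 0.055;0 0 0 0 0.06;0 0 0 0 0.06'|egrep "pos|wrist|open"
$m '0 0 -0.02 0 0.06;0 0 -0.05 0 0.065;0 0 -0.08 0 0.065;0 0 -0.11 0 0.065;0 0 -0.11 0 0.065'|egrep "pos|wrist"
python3 - <<'E'
from h import *
o=bot.get_obs();W=bot.camera_info("wrist");i=bot.camera("wrist");cv2.imwrite("pics/w20.png",i)
print(disc(W,i,[.460,-.0975],.018,.033,range(55,146,5)),disc(W,i,[.460,-.0975],.032,.013,range(0,360,8),1))
goto([.602,.114,.12],130)
E
```

```text
ee_pos: [0.4607, -0.098, 0.0065]
wrist_force: [-0.9, 0.1, 0.6]
ee_pos: [0.4608, -0.098, 0.0067]
wrist_force: [-1.1, -0.5, 0.4]
opening: 0.0601
ee_pos: [0.4642, -0.1011, 0.1225]
wrist_force: [0.5, -0.4, 0.6]
(array([ 0.4607, -0.0982]), np.float64(0.00024)) (array([ 0.4608, -0.0976]), np.float64(0.00036))
shift [0.1868 0.1745 0.0036] turn -29.75 now [ 0.4635 -0.1009  0.1198] [-179.92   -1.25  100.25]
```

The round flange is seated at (0.4607, -0.098) at plate height. Next is the short dark sleeve, turning so the fingers stay clear of the purple one.

```bash
m="python3 -m pendant"
$m '0.026 0.025 0 -4 0.065;0.052 0.05 0 -8 0.065;0.078 0.074 0 -12 0.065;0.104 0.098 0 -16 0.065;0.125 0.118 0 -20 0.065'|egrep "pos|rot"
python3 -c "
from h import *
goto([.602,.114,.1],130)"
```

```text
ee_pos: [0.5562, 0.0456, 0.1175]
tcp_rot: [179.9, -1.5, 120.5]
shift [0.0353 0.0741 0.0185] turn -9.53 now [0.5562 0.0456 0.1175] [179.92  -1.46 120.47]
```

```bash
m="python3 -m pendant"
$m '0.012 0.027 0 -4 0.065;0.024 0.054 0.005 -8 0.065;0.035 0.074 0.01 -9.5 0.065;0.035 0.074 0.018 -9.5 0.065;0.035 0.074 0.018 -9.5 0.065'|egrep "pos|rot"
python3 - <<'E'
from h import *
o=bot.get_obs();W=bot.camera_info("wrist");i=bot.camera("wrist");cv2.imwrite("pics/w21.png",i);c,l=dark_ring(W,i,[.602,.114,.032],.014);print(c)
for x in l:
    if x[3]>.6:print(*x,atz(W,x[1],.032).round(4))
for p in(1,-1):print(p,disc(W,i,[.603,.1135],.032,.014,range(0,360,8),p),disc(W,i,[.603,.1135],.032,.022,range(0,360,8),p))
x,y=c.astype(int);g=cv2.cvtColor(i,cv2.COLOR_BGR2GRAY);s=cv2.resize(g[y-64:y+64,x-64:x+64],(43,32),interpolation=cv2.INTER_AREA).astype(int)
for r in s:print("".join("@%#*+=-:. "[min(9,v//20)] for v in r))
print(o["ee_pos"],o["tcp_rot"])
E
```

```text
ee_pos: [0.6008, 0.1122, 0.0985]
tcp_rot: [179.9, -1.5, 129.8]
[323.7903651  254.22113109]
80 [324.2 252.6] [73.7 80.6] 0.7 [0.6016 0.1149 0.032 ]
80 [324.3 252. ] [71.5 78.8] 0.64 [0.6014 0.1152 0.032 ]
90 [324.3 253.1] [76.3 81.6] 0.74 [0.6018 0.1147 0.032 ]
90 [324.4 252.7] [74.3 79.8] 0.69 [0.6017 0.1149 0.032 ]
100 [329.9 239.5] [38.8 53.7] 0.84 [0.5992 0.1225 0.032 ]
1 (array([0.6039, 0.1128]), np.float64(0.00041)) (array([0.6034, 0.1144]), np.float64(0.00121))
-1 (array([0.5974, 0.1201]), np.float64(0.00102)) (array([0.6059, 0.1115]), np.float64(0.00195))
:::::::::::::::::::::::::::::::::::::::::::
::--:::::::::::::::::::::::::::::::::::::::
::-::::::::::::::::::::::::::::::::::::::::
:::::::::::::::::::::::::::::::::::::::::::
-=-::::::::::::::::::-:::::::::::::::::::::
++===-:::::::::--=++****++=-:::::::::::::::
++++++===::::=++************+-:::::::::-:::
+++++++===--=+*******++*******+-:::::::::::
+++++++++++=+***++==-----==+***+-::::::::::
++++++++++++***==------------=+*+::::::::::
+++++++++++**+==============---=*=::::::::-
+++++++++++***+=========-=====--=+------:::
+++
[... 252 characters left out ...]
+===-:::
+++++++++*****####*++++++**********+===-:::
++++++++++*****###****************++===-:::
++++++++++******##****************+====-:::
+++++++++++**********************+====:::::
++++++++++++********************++=--::::::
+++++++++++++*****************+=--:::::::::
++++++++++++++++************+=-::::::::::::
+++++++++++++++--=+++***+++=-::::::::::::::
+++++++++++++++--::------::::::::::::::::::
++++++++++++++=-:-:::::::::::::::::::::::::
+++++++++++++=-::::::::::::::::::::::::::::
+++++++++++++=-::::::::::::::::::::::::::::
++++++++++++=-:-:::::::::::::::::::::::::::
=++++++++++=-::::::::::::::::::::::::::::::
[0.60084132 0.11219745 0.09851658] [179.8632419   -1.50009259 129.82938956]
```

The ring's centre is at about (326,257), giving (0.6033, 0.1132). I'll descend and grip.

```bash
m="python3 -m pendant"
python3 -c "
from h import *
goto([.6033,.1132,.03],130)"
$m '-0.002 0.002 0.015 0 0.065;-0.002 0.002 0.03 0 0.065;-0.002 0.002 0.045 0 0.065;-0.002 0.002 0.06 0 0.065;-0.002 0.002 0.068 0 0.065'|egrep "pos|wrist"
python3 -c "
from h import *
goto([.6033,.1132,-.003],130)"
```

```text
shift [-0.0021  0.0029  0.0696] turn -0.24 now [0.6007 0.1114 0.0996] [179.83  -1.47 129.76]
ee_pos: [0.6026, 0.1114, 0.0321]
wrist_force: [-0.3, 0.2, -0.2]
shift [0.0001 0.0015 0.0352] turn -0.35 now [0.6026 0.1114 0.0321] [179.76  -1.43 129.65]
```

```bash
m="python3 -m pendant"
$m '0 0.0015 0.01 0 0.065;0 0.0015 0.02 0 0.065;0 0.0015 0.028 0 0.065;0 0.0015 0.034 0 0.065;0 0.0015 0.034 0 0.065'|egrep "pos|wrist"
$m '0 0 0 0 0.03;0 0 0 0 0.03;0 0 0 0 0.03;0 0 0 0 0.03;0 0 0 0 0.03' 60
python3 - <<'E'
from h import *
o=bot.get_obs();W=bot.camera_info("wrist");i=bot.camera("wrist");cv2.imwrite("pics/w22.png",i);c,l=dark_ring(W,i,[.6033,.1132,.032],.014);print(c)
for x in l:
    if x[3]>.9:print(*x,(atz(W,x[1],.032)-o["ee_pos"]).round(4))
E
```

```text
ee_pos: [0.6039, 0.1143, -0.0017]
wrist_force: [0.5, -0.4, -0.2]
time: 32.0
ee_pos: [0.6052, 0.1146, 0.0006]
tcp_rot: [179.6, -1.3, 129.8]
wrist_force: [-0.2, -0.9, 5.5]
opening: 0.0414
grasp_force: 61.6
[314.2784018 346.122968 ]
```

```bash
m="python3 -m pendant"
$m '0 0 -0.02 0 0.03;0 0 -0.05 0 0.03;0 0 -0.08 0 0.03;0 0 -0.1 0 0.03;0 0 -0.11 0 0.03'|egrep "pos|open|grasp"
python3 - <<'E'
from h import *
o=bot.get_obs();W=bot.camera_info("wrist");i=bot.camera("wrist");cv2.imwrite("pics/w23.png",i);e=o["ee_pos"];z=e[2]+.0314
c,l=dark_ring(W,i,[e[0],e[1],z],.014);print(c,e)
for x in l:
    if x[3]>.5:print(*x,(atz(W,x[1],z)-e).round(4))
print(disc(W,i,e[:2],z,.014,range(0,360,8),1),disc(W,i,e[:2],z,.014,range(0,360,8),-1))
x,y=c.astype(int);g=cv2.cvtColor(i,cv2.COLOR_BGR2GRAY);s=cv2.resize(g[y-80:y+80,x-80:x+80],(53,40),interpolation=cv2.INTER_AREA).astype(int)
for r in s:print("".join("@%#*+=-:. "[min(9,v//16)] for v in r))
goto([.460,-.0975,.12],130)
E
```

```text
ee_pos: [0.6067, 0.1121, 0.1125]
opening: 0.0414
grasp_force: 61.6
[321.49468493 346.58351352] [0.60667593 0.11205868 0.112516  ]
60 [293.2 347.3] [36.3 40.3] 0.74 [-0.007  -0.0061  0.0314]
60 [290.2 344.6] [26.8 33.4] 0.69 [-0.0084 -0.0059  0.0314]
70 [319.9 354.4] [63.5 92.6] 0.82 [ 0.0014 -0.0026  0.0314]
70 [319.9 354.3] [61.5 90.3] 0.81 [ 0.0014 -0.0025  0.0314]
(array([0.6066, 0.1115]), np.float64(0.00055)) (array([0.6084, 0.1127]), np.float64(0.00156))
---------------=+***++++++++++++++++=--.             
-------------=+******+++++++++++++++++=.             
------------+*********+++++++++++++++++-             
-----------+***********+++++++++++++++++-            
----------=************++++++++++++++++++=           
---------=************++++++++++++++++++++=          
---------+*******++++++====-::::--=++++++++:         
:-------+******+++=====++++==-::..::=++++++=         
:::-----+****+++=======++++++==:::::::-=++++.        
:::--+++****+++++++++++=+++++++=-::::::::=++-.=-.... 
----=##***+++=+++++++++========++=-:::::::=++=*+::::.
----+##**++++++++++=-:..     ..:-===-:::::
[... 916 characters left out ...]
+++-  .*###**
*####:    -+++++++++++++++++++++++=======+-    +###**
**##*      :=+========+++++++======+++=+=:     -###**
#*##+       .-=+=======================.       .*#***
#*##-          :=================+++=-          +#***
#*##.            -==================-:          =#**#
#*#*             :::-=========--------          :****
#*#=            .:::-+-::::::::-------           ****
**#:            .:::=+:.       .....:-.          =***
+**             ::::=+.             .::          :*++
**=             .:::+=.              .:          .***
+               ::::+=                .            :*
shift [-0.067  -0.2469 -0.0108] turn -0.25 now [0.607  0.1121 0.1131] [179.46  -1.27 129.75]
```

The bore in hand is centred within about 1 mm of the tool axis. I'll carry it to the round stand.

```bash
m="python3 -m pendant"
$m '-0.01 -0.037 0 0 0.03;-0.02 -0.074 0 0 0.03;-0.03 -0.11 0 0 0.03;-0.036 -0.133 0 0 0.03;-0.036 -0.133 0 0 0.03'|egrep "pos|open"
$m '-0.009 -0.033 0 0 0.03;-0.018 -0.066 0 0 0.03;-0.027 -0.1 0 0 0.03;-0.031 -0.113 0 0 0.03;-0.031 -0.113 0 0 0.03'|egrep "pos|open|grasp"
python3 -c "
from h import *
goto([.4604,-.0977,.08],130);goto([.4604,-.0977,.04],130)"
```

```text
ee_pos: [0.5235, -0.0037, 0.1063]
opening: 0.0412
ee_pos: [0.4576, -0.0985, 0.1051]
opening: 0.041
grasp_force: 62.4
shift [-0.0018  0.0026  0.0251] turn -0.41 now [ 0.4576 -0.0985  0.1051] [179.75  -1.46 129.59]
shift [-0.0028  0.0024  0.0651] turn -0.41 now [ 0.4576 -0.0985  0.1051] [179.75  -1.46 129.59]
```

```bash
m="python3 -m pendant"
$m '-0.001 0.0026 0.006 0 0.03;-0.0018 0.0026 0.014 0 0.03;-0.0018 0.0026 0.022 0 0.03;-0.0018 0.0026 0.025 0 0.03;-0.0018 0.0026 0.025 0 0.03'|egrep "pos|wrist"
python3 -c "
from h import *
goto([.4604,-.0977,.04],130)"
```

```text
ee_pos: [0.4618, -0.0952, 0.0797]
wrist_force: [0.7, 0.0, -1.6]
shift [-0.0021 -0.0029  0.0397] turn -0.18 now [ 0.4618 -0.0952  0.0797] [179.75  -1.51 129.82]
```

```bash
m="python3 -m pendant"
$m '0 0 0 0 0.03;0 0 0 0 0.03'|egrep "pos"
python3 -c "
from h import *
goto([.4604,-.0977,.04],130)"
```

```text
ee_pos: [0.4626, -0.0957, 0.0816]
shift [-0.0012 -0.0032  0.0416] turn -0.21 now [ 0.4626 -0.0957  0.0816] [179.65  -1.38 129.79]
```

```bash
m="python3 -m pendant"
$m '-0.001 -0.002 0.005 0 0.03;-0.001 -0.003 0.015 0 0.03;-0.001 -0.003 0.028 0 0.03;-0.0012 -0.003 0.04 0 0.03;-0.0012 -0.003 0.043 0 0.03'|egrep "pos|wrist"
$m '0 0 0 0 0.03;0 0 0 0 0.03'|egrep "pos|wrist"
python3 -c "
from h import *
goto([.4604,-.0977,.0325],130)"
```

```text
ee_pos: [0.4591, -0.0977, 0.0359]
wrist_force: [-0.8, -0.3, -3.1]
ee_pos: [0.4603, -0.0979, 0.0384]
wrist_force: [0.1, 0.4, -1.9]
shift [-0.0001  0.0002  0.0059] turn -0.25 now [ 0.4603 -0.0979  0.0384] [179.67  -1.4  129.75]
```

```bash
m="python3 -m pendant"
$m '0 0 0.002 0 0.03;0 0 0.004 0 0.03;0 0 0.005 0 0.03;0 0 0.005 0 0.03'|egrep "pos|wrist"
$m '0 0 0.001 0 0.03;0 0 0.001 0 0.03'|egrep "pos|wrist"
```

```text
ee_pos: [0.4603, -0.0977, 0.0334]
wrist_force: [0.1, 0.5, -2.3]
ee_pos: [0.4604, -0.0977, 0.0326]
wrist_force: [0.0, -0.4, -2.6]
```

```bash
m="python3 -m pendant"
$m '0 0 0.001 0 0.03;0 0 0.001 0 0.03'|egrep "pos|wrist"
$m '0 0 0 0 0.05;0 0 0 0 0.065;0 0 0 0 0.065'|egrep "pos|wrist|open"
$m '0 0 -0.02 0 0.065;0 0 -0.05 0 0.065;0 0 -0.08 0 0.065;0 0 -0.11 0 0.065;0 0 -0.11 0 0.065'|egrep "pos|wrist|open"
python3 - <<'E'
from h import *
W=bot.camera_info("wrist");i=bot.camera("wrist");cv2.imwrite("pics/w24.png",i);o=bot.get_obs()
c=proj(W,np.array([.4604,-.0977,.064]));x,y=c.astype(int);print(c,disc(W,i,[.4604,-.0977],.064,.014,range(0,360,8),1),disc(W,i,[.4604,-.0977],.018,.033,range(80,180,5)))
g=cv2.cvtColor(i,cv2.COLOR_BGR2GRAY);s=cv2.resize(g[y-80:y+80,x-80:x+80],(53,40),interpolation=cv2.INTER_AREA).astype(int)
for r in s:print("".join("@%#*+=-:. "[min(9,v//20)] for v in r))
# square stack from the scene camera
S=bot.camera_info("scene");j=bot.camera("scene");cv2.imwrite("pics/s24.png",j)
g=cv2.cvtColor(j,cv2.COLOR_BGR2GRAY);c=proj(S,np.array([.4803,.3805,.06])).astype(int);s=cv2.resize(g[c[1]-50:c[1]+50,c[0]-40:c[0]+40],(60,38),interpolation=cv2.INTER_AREA).astype(int)
print(c,[proj(S,np.array([.4803,.3805,z])).round(0) for z in(.008,.032,.092,.118)])
for r in s:print("".join("@%#*+=-:. "[min(9,v//20)] for v in r))
E
```

```text
ee_pos: [0.4605, -0.0978, 0.0325]
wrist_force: [-4.4, 0.7, 8.0]
ee_pos: [0.4604, -0.0977, 0.0315]
wrist_force: [-0.4, 0.2, -0.3]
opening: 0.0651
ee_pos: [0.4637, -0.1007, 0.1472]
wrist_force: [0.9, 0.2, 1.1]
opening: 0.0648
[317.80565775 238.26030341] (array([ 0.4606, -0.0983]), np.float64(0.00026)) (array([ 0.4611, -0.0982]), np.float64(0.00015))
--:::::::::::::---::....  -  .....::------::--:::::::
---::::::::::--::::::...  .  ........:---::::--::::::
--:::::::::::::::::::..................:-:::::---::::
::::::::::::::::::::::::::.::::::.......:::::----::::
::::::::::-::::::::::.           .::......::------:::
::---:::::::::::::.           -:   .::.....:-------::
:::------::::::-:            :+=     .:.....:-------:
:::::----:::::-. :.                    :....:--------
:----::-:::::-. :++.   .:::..           .....:--:::::
==++====:::::.   --::-=++**+++=:        .::..::::::::
++++++++==--:    :--+***********+:       .:::::::::::
+++++++++++=.  .--=+****++++++****-       :::::-:::::
+++++++++++=-.:--=***+===-----==+**:  .-. .:..:--::::
++++++======----=**+==========---=++: -+- .   .:
[... 3122 characters left out ...]
****+++++======-..=-::-------
--==--------==:::--. .  .:=========++===-===-:  :--:::------
==-----==---===:::::     ...:----===---::-.:--==+=-.-.------
=-----====-=====:::-:     .          ..:-=====----:.:-=+=---
===----======--==:::-:  .==-     .:-======--:::--==+**+=----
==================:::-:  . ..:-=======-::::--=++*++==-------
==================-:::-::--=====---::::-==+**+=-------------
===================-:::-====--::::--=++*++=-----------------
====================-:::-.::::--=+**+++---------------------
=====================-..:.--=+**++=-------------------------
=======================-++**++=------------------:-------:--
===--=-----===-=-======++===--------------------------------
```

Both stacks check out: the short sleeve's axis is within 1 mm of the round flange, and the cap sits level on the long sleeve. The gripper is clear, so I hand in.

```bash
python3 -c "
from workcell import bot
print(bot.get_obs()['time'],bot.job_done())"
```

```text
the job is handed in; nothing more can be done
35.95 None
```

I built both pipe stubs in the order you asked and handed the job in at 36 s; the hand-in returned no verdict. By camera, the cap is within 1 mm of the long sleeve's axis and the short sleeve within 1 mm of the round flange's; the magnet, tape measure, bolt and look-alikes were not touched.

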